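Shelve a spacer sleeve and press in its label holder

ROBOT

A 6-joint arm with a two-finger parallel gripper is mounted at the origin on a cart in front of the work surface, level with it; the furniture and walls round the work are solid. World frame = base frame: x ahead of the robot, y to its left, z up, the work surface at z = 0. Lengths are in m, angles in rad, forces in N, time in s.
With the tool pointing down it reaches from about 0.35 to 0.85 m from the base axis. Payload 8.1 kg.
Tool frame: the origin (TCP) lies at the very end of the fingers, on their centre line; the grasp point (between the pads) lies 19 mm behind it; z points along the fingers, y is the direction in which the jaws open and shut (so a half turn about z gives the same grasp; the last joint's range is limited). The gripper opens to 93 mm and grips with 3 to 60 N. Pads are 15 mm wide; open, the fingers measure 128 mm over their backs; the gripper's body (75 mm by 188 mm) begins 65 mm behind the grasp point.
Start: joints at [-0.085, 0.13, 1.488, -0, 1.523, -0.085], TCP at [0.6, 0, 0.192] pointing down, gripper open.
Joint ranges: [-2.96, 2.96], [-0.89, 2.26], [0.02, 2.5], [-1.34, 4.48], [0, 2.73], [-2.66, 2.66]. Speed limits (rad/s): [2.39, 2.39, 2.79, 3.14, 3.14, 3.14].

INTERFACE

Orientations are given as a unit quaternion [x, y, z, w].
In Python, from cell import state, cams, job gives the robot as it stands.
- The arm moves only by the shell command python3 -m creep 'ROWS'. ROWS is JSON, a list of rows, each an object of numbers: "jaw": the closure, from 0 (fully open) to 1 (shut); "tx", "ty", "tz": the shift along the tool's x, y, z in m; "rx", "ry", "rz": the turn, a rotation vector about the tool's x, y, z in rad. A call has 1 to 5 rows; each row is the pose to reach, as a shift and turn from the pose commanded when the call began, along the tool's axes at that moment; what a row does not reach only later rows make up. A row lasts 1/8 s, in which the tool goes at most 62.5 mm and 10.7 degrees, less where a joint would pass 70% of its speed; a pose out of reach is approached as far as the arm can. A call with a gripper value outside its range is refused whole. The fingers move at their own pace and stop on an object; the grip force is fixed at half the most. Time passes only in rows, so rows that repeat a pose let the fingers close. It gives the time, the measured TCP pose, the force and the opening at its end, in the units of the state.
- state(): the state, without advancing time (a new reading comes with each control period).
- cams.read_camera(name): name is "scene" or "side" or "wrist"; returns a dict with "pixels" (420x560x3 uint8, red, green, blue), "fx", "fy", "cx", "cy" (pixels), "T" (4x4, takes a point from camera to world coordinates); the wrist camera has in their place "T_tool_cam" (4x4, takes a point from camera to tool coordinates, whose origin is the TCP and whose axes are the flange's). Camera axes: x right, y up, looking along -z (the intrinsics and any distortion apply to the point x, -y, -z); pixel columns grow to the right and rows downward; lengths in m; the calibration is good to about 2 mm. A picture is of the moment at which its call begins: read the wrist's pose just before it. There is no depth.
- job.finish_job(): hands the job in, once; it reports no verdict.
The state is a dict: "t": time; "joint_positions": joint angles; "joint_vel": joint speeds; "effort": joint torques, N m; "eef_pos": TCP position; "orientation": TCP orientation; "contact_force": force on the tool from outside, world axes, zero at the start; "ft_torque": the same for the moment, N m; "width": opening from 0.0 (shut) to 1.0 (fully open).
Only numpy, scipy, OpenCV 4.12 (cv2) and the standard library are available. Lean on these libraries where they do the work, as an engineer would, in place of code of your own. Each camera call takes 0.05 s, during which the arm holds its last target.

TASK

Slide the metal spacer sleeve down over the upright post of the storage stand and let go of it, then push the tongue of the dark grey label holder in under the lip at the stand's front edge, against the sprung bar in the slot, until its upright plate is flush against the lip. Finish while still gripping the label holder and pressing it fully home with a firm but gentle push (about 10 N), because the spring pushes it out again; leave the tape roll, the bottle and the gauge block where they are.

Things in the scene. Friction and masses are not known exactly. Their poses are not given: they have to be found in the camera images.
- stand: Low grey storage stand with a post, fixed. Origin on the riser's top under the middle of the lip's front face; +x into the stand (away from the robot), y along the lip, z up. Base plate 130 mm wide, 5 mm thick, x -50 to +110 mm; its part before x = 0 is the open apron on which the label holder slides. Shelf board x 0 to +110, 130 wide, top 19 mm above the riser's top.
- lip (a point): Middle of the lip's top front edge (the lip is the board's front edge, 13 to 19 mm above the riser's top); axes as stand. The slot under it: mouth in the plane of the lip face, 60 mm wide (y -30 to +30), 5 to 13 mm above the riser's top, 45 mm deep; the sprung bar waits 18 mm inside the mouth.
- post_top (a point): top of the stand's round steel post, on its axis: 21 mm diameter, tapering to 12 mm in its top 7 mm, 60 mm tall above the shelf board (top 79 mm above the riser's top), 75 mm behind the lip face; the base of the post is plain board
- sleeve_centre (a point): centre (half-way up) of the loose aluminium spacer sleeve, an upright tube 48 mm outside, 25 mm bore right through, 40 mm tall, 0.1 to 0.2 kg; z along its bore. Seated on the shelf board its centre is 39 mm above the riser's top
- holder_centre (a point): Centre (36 mm above the underside) of the upright plate of the loose dark grey label holder, 60 g: 10 mm thick (x), 60 wide (y), 72 tall (z), paper label on its -x face. Grip the plate high, fingertips above the lip. Home: holder +x along stand +x, back (+x) face of the plate on the lip face, so this point is 5 mm before the lip face, 41 mm above the riser's top.
- tongue_tip (a point): Middle of the front end of the label holder's flat tongue, which points to the holder's +x from the foot of the plate, flush with the underside: 28 mm long, 50 mm wide, 5 mm thick; this point is 33 mm ahead of the plate's centre, 2.5 mm above the underside. On the plate's -x side is a heel, 8.5 mm long, 5 mm thick.
- spring_bar (a joint): travel of the sprung bar in the slot, m: 0 = rest, grows as the tongue pushes it in; 0.010 when the label holder is home. It pushes back with 3 N at rest rising to 6 N at home, where the plate meets the rigid lip
- riser: Bench riser, fixed: the white board on dark legs on which everything stands, 480 x 660 mm; its top is 140 mm above the cabinet top (world z = 0.140). Origin on the cabinet top under its middle.
- tape_roll: bystander: roll of masking tape lying flat, 94 mm diameter, 24 mm high; origin at the centre of its underside
- alcohol_bottle: bystander: white squeeze bottle with red cap, 57 mm diameter, 130 mm tall; origin at the centre of its underside
- gauge_block: bystander: grey steel block 24 x 60 x 24 mm (long along its y); origin at the centre of its underside

How it is judged:
On the way, in this order (a step that is already met when the one before it is completed fails the run):
1. the sleeve sits on the board, round the post, and has been let go (horizontal distance between sleeve_centre and post_top below 0.005 m and height (world z) of sleeve_centre below 0.1815 m and angle between sleeve_centre's own z axis and vertical below 0.07 rad and contact force between the fingers and sleeve below 0.1 N), for 0.2 s.
2. the label holder's tongue is in the slot under the lip and meets the sprung bar (x of holder_centre in the frame of stand above -0.022 m and height (world z) of holder_centre below 0.186 m and value of joint spring_bar above 0.001 m), for 0.05 s.
At the end, for the whole second after the job is handed in: Sleeve seated round the post (5 mm of its axis, 2.5 mm of the board, 4 degrees), untouched. Label holder tongue in the slot, plate within 2 mm of the lip, 9 mm of the middle, square to 4 and upright to 6 degrees, bar in over 7.5 mm, still gripped, at rest, bearing on the stand with 4.5 to 30 N (all of step 1 and x of holder_centre in the frame of stand between -0.007 and 0 m and y of holder_centre in the frame of stand between -0.009 and 0.009 m and height (world z) of holder_centre between 0.177 and 0.185 m and angle between holder_centre's own z axis and vertical below 0.1 rad and angle between the x axis of holder_centre and the x axis of stand, either way round below 0.07 rad and value of joint spring_bar above 0.0075 m and contact force between label_holder and stand between 4.5 and 30 N and contact force between the fingers and label_holder above 1 N and linear speed of label_holder below 0.01 m/s); the arm keeps its last pose, push and grip.
It fails at once if the tape roll is disturbed (moved over 20 mm) (distance of tape_roll from where it was at the start of the episode above 0.02 m).
It fails at once if the bottle is disturbed (moved over 20 mm) (distance of alcohol_bottle from where it was at the start of the episode above 0.02 m).
It fails at once if the gauge block is disturbed (moved over 20 mm) (distance of gauge_block from where it was at the start of the episode above 0.02 m).
It also fails if it takes over 64 s, if anything falls off the work surface, if the arm or the gripper's body presses on something with over 40 N, if the wrist force passes 120 N, or if a joint passes its speed limit or range.

## Working session

There is one attempt and no reset: what is moved stays moved. The work goes in short steps, Python scripts to look and compute and a shell command to move; the robot and the scene stay as the last step left them, time stands still between calls to the robot, and variables do not carry over. Pictures are saved under pics/ and viewed, and the job is handed in when it is done.

```bash
ls; mkdir -p pics; python3 - <<'E'
from cell import state, cams
import cv2
s=state();print({k:s[k] for k in s})
for n in ["scene","side","wrist"]:
    c=cams.read_camera(n); cv2.imwrite(f"pics/{n}0.png",c["pixels"][:,:,::-1])
    print(n,{k:(v.tolist() if hasattr(v,'tolist') else v) for k,v in c.items() if k!="pixels"})
E
```

```text
pics
{'t': 0.0, 'joint_positions': array([-8.53829713e-02,  1.31145055e-01,  1.48926545e+00, -1.05026053e-05,
        1.52299973e+00, -8.54027033e-02]), 'joint_vel': array([ 0.0007699 , -0.00093809, -0.0003137 , -0.00035041,  0.00193303,
       -0.00104226]), 'effort': array([-1.61290725e-03, -5.59853125e+01, -4.91755986e+01,  7.67333270e-02,
        3.59135563e-02, -2.97389461e-04]), 'eef_pos': array([5.99386323e-01, 8.08262687e-05, 1.90604713e-01]), 'orientation': array([ 7.07099332e-01,  7.07113646e-01, -5.89472394e-04, -6.91696997e-04]), 'contact_force': array([-0.33641399, -0.73025616, -0.19527486]), 'ft_torque': array([0.00199252, 0.03791838, 0.01340429]), 'width': 1.002763229710047}
scene {'fx': 431.16899319470855, 'fy': 431.16899319470855, 'cx': 281.09894884559776, 'cy': 212.82943736948585, 'T': [[0.841267888599072, 0.325744283388863, -0.4314614715725325, 0.14152057397420575], [-0.5402860500061349, 0.5345694761816072, -0.6498664934459154, -0.662083954029189], [0.0189558376451012, 0.7798244270182859, 0.6257112267210604, 0.8031063398606227], [0.0, 0.0, 0.0, 1.0]]}
side {'fx': 459.7728940813793, 'fy': 459.7728940813793, 'cx': 286.2804551020666, 'cy': 205.14014174287902, 'T': [[-0.9444877217813681, 0.1815040988192328, -0.2738598282261553, 0.2302491136770987], [-0.3284461782366497, -0.5422375251485579, 0.7733702698723983, 1.0096570448679343], [-0.008127201608183107, 0.8203869382386492, 0.5717510123833929, 0.9053389321754018], [0.0, 0.0, 0.0, 1.0]]}
wrist {'fx': 349.3011223068014, 'fy': 349.3011223068014, 'cx': 277.56193384203635, 'cy': 211.7557926682546, 'T_tool_cam': [[0.0012910763150093996, 0.9650366080271889, 0.2621119575473892, 0.07348496827469991], [0.9999991574140721, -0.0012104857197224976, -0.00046893012928672916, -0.0006241404530132888], [-0.00013525195978900912, 0.26211234212012585, -0.9650373577303665, -0.19243245767035305], [0.0, 0.0, 0.0, 1.0]]}
```

View pics/scene0.png

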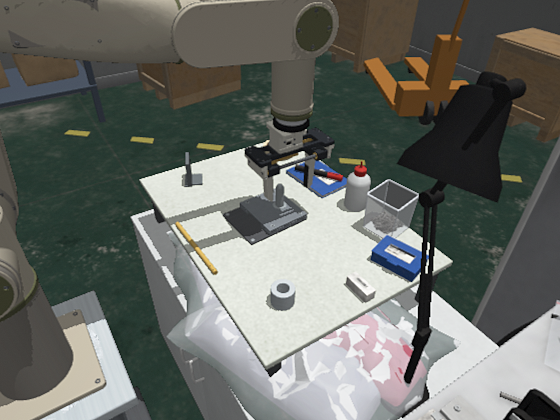

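View pics/side0.png

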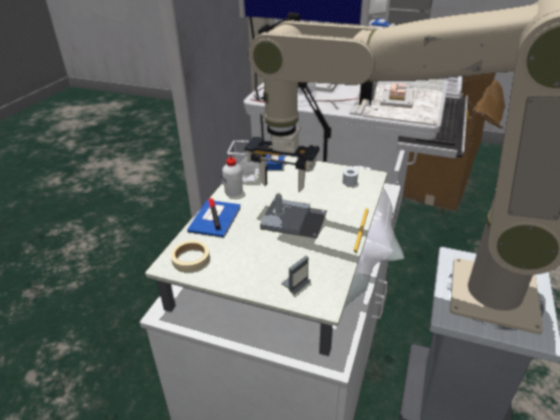

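View pics/wrist0.png

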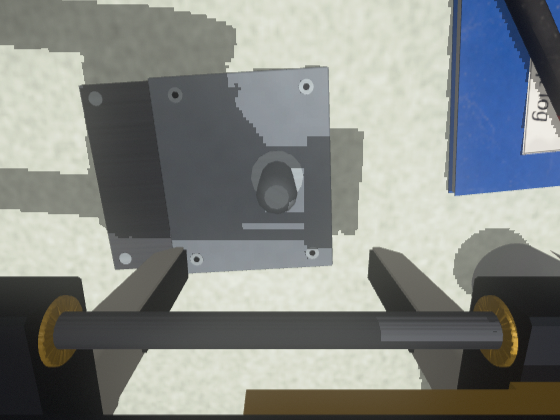

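```bash
cat > h.py <<'E'
import numpy as np, cv2
from scipy.spatial.transform import Rotation as R
from cell import state, cams
def tool():
    s=state(); T=np.eye(4); T[:3,:3]=R.from_quat(s["orientation"]).as_matrix(); T[:3,3]=s["eef_pos"]; return T
def shot(n,fn=None):
    W=tool(); c=cams.read_camera(n)
    c["Tw"]=np.array(c["T"]) if n!="wrist" else W@np.array(c["T_tool_cam"])
    if fn: cv2.imwrite(f"pics/{fn}.png",c["pixels"][:,:,::-1])
    np.save(f"{fn or n}_T.npy",c["Tw"]); return c
def ray(c,u,v):
    d=np.array([(u-c["cx"])/c["fx"],-(v-c["cy"])/c["fy"],-1.]); d=c["Tw"][:3,:3]@d
    return c["Tw"][:3,3],d/np.linalg.norm(d)
def onz(c,u,v,z):
    o,d=ray(c,u,v); return o+d*(z-o[2])/d[2]
def tri(*rs):
    A=np.zeros((3,3));b=np.zeros(3)
    for o,d in rs:
        P=np.eye(3)-np.outer(d,d);A+=P;b+=P@o
    x=np.linalg.solve(A,b); return x,[np.linalg.norm((np.eye(3)-np.outer(d,d))@(x-o)) for o,d in rs]
E
python3 - <<'E'
from h import *
a=shot("scene");b=shot("side");w=shot("wrist")
for n,c in (("scene",a),("side",b)):
    p=c["pixels"][:,:,::-1]
    crops={"scene":[(262,270,40,45),(170,145,45,50),(215,175,100,70)],"side":[(335,160,34,34),(275,250,45,50),(255,185,80,55)]}[n]
    ims=[cv2.resize(p[y:y+h,x:x+ww],(400,int(400*h/ww)),interpolation=cv2.INTER_CUBIC) for x,y,ww,h in crops[:2]]
    H=450; ims=[cv2.copyMakeBorder(i,0,H-i.shape[0],0,0,cv2.BORDER_CONSTANT) for i in ims]
    cv2.imwrite(f"pics/{n}_crop.png",np.hstack(ims))
print("sleeve",tri(ray(a,283,287),ray(b,350,173)))
print("holder",tri(ray(a,190,180),ray(b,298,285)))
print("post wrist/scene/side top",tri(ray(a,280,186),ray(b,279,199)))
for u,v in [(148,78),(165,245),(328,67),(332,265)]: print(onz(w,u,v,.159))
E
```

```text
sleeve (array([ 0.45239791, -0.20393618,  0.17595784]), [np.float64(0.0018654029707188971), np.float64(0.0018654029707188408)])
holder (array([0.46461195, 0.27304557, 0.14016395]), [np.float64(0.0005856878920322933), np.float64(0.0005856878920322601)])
post wrist/scene/side top (array([0.59841721, 0.04069203, 0.20794142]), [np.float64(0.005285422638041126), np.float64(0.00528542263804123)])
[0.52084301 0.09611044 0.159     ]
[ 0.52219529 -0.01111514  0.159     ]
[0.62924372 0.10243041 0.159     ]
[ 0.63704396 -0.02571072  0.159     ]
```

View pics/scene_crop.png

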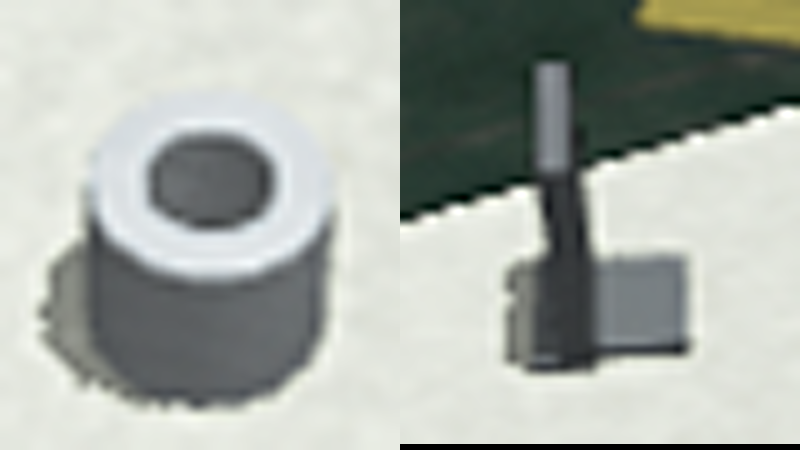

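View pics/side_crop.png

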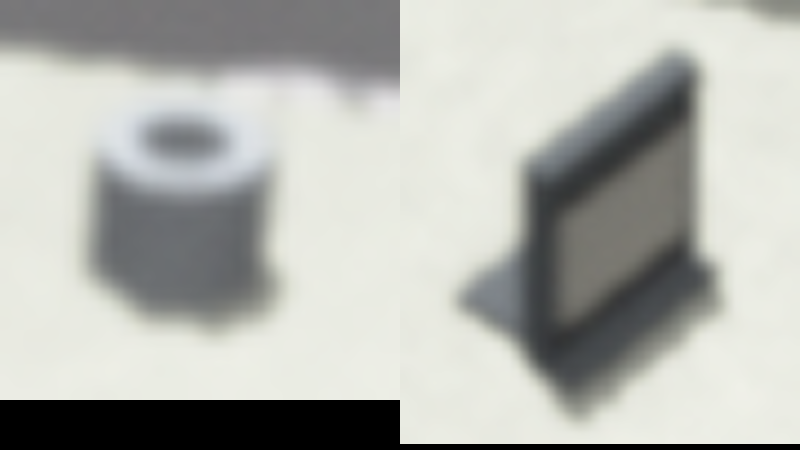

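```bash
python3 -m creep '[{"tx":-0.02,"tz":-0.05},{"tx":-0.07,"ty":-0.04,"tz":-0.08},{"tx":-0.12,"ty":-0.08,"tz":-0.09},{"tx":-0.17,"ty":-0.12,"tz":-0.09},{"tx":-0.204,"ty":-0.147,"tz":-0.09}]'; python3 -m creep '[{},{}]'; python3 - <<'E'
from h import *
w=shot("wrist","w1"); print(tool())
g=cv2.cvtColor(w["pixels"],cv2.COLOR_RGB2HSV); print(g[210,200:360:10])
E
```

```text
[[ 6.39486057e-06  9.99999899e-01 -4.50135100e-04  5.99856605e-01]
 [ 9.99999999e-01 -6.37623256e-06  4.13845632e-05  3.08096928e-05]
 [ 4.13816889e-05 -4.50135365e-04 -9.99999898e-01  1.91385315e-01]
 [ 0.00000000e+00  0.00000000e+00  0.00000000e+00  1.00000000e+00]]
[[110  18  87]
 [110  18  87]
 [101  23  89]
 [103  20  88]
 [105  23  89]
 [100  17  89]
 [109  23  90]
 [102  16  80]
 [100  10  79]
 [108  21 148]
 [106  22 150]
 [105  16  94]
 [103  19  95]
 [ 90   9  88]
 [ 36  19 137]
 [ 36  19 137]]invalid input at $[0]: expected keys jaw, tx, ty, tz, rx, ry, rz
invalid input at $[0]: expected keys jaw, tx, ty, tz, rx, ry, rz
```

View pics/w1.png

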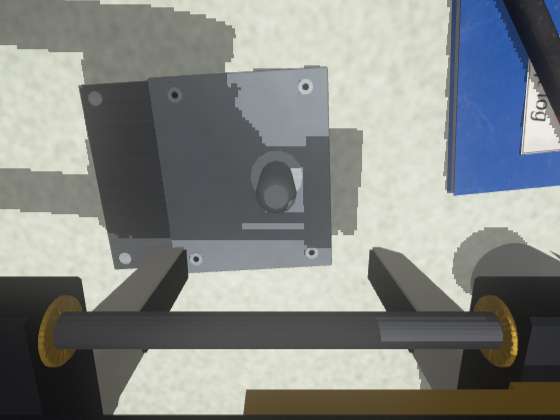

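```bash
python3 -m creep '[{"jaw":0,"tx":-0.02,"ty":0,"tz":-0.05,"rx":0,"ry":0,"rz":0},{"jaw":0,"tx":-0.07,"ty":-0.04,"tz":-0.08,"rx":0,"ry":0,"rz":0},{"jaw":0,"tx":-0.12,"ty":-0.08,"tz":-0.09,"rx":0,"ry":0,"rz":0},{"jaw":0,"tx":-0.17,"ty":-0.12,"tz":-0.09,"rx":0,"ry":0,"rz":0},{"jaw":0,"tx":-0.204,"ty":-0.147,"tz":-0.09,"rx":0,"ry":0,"rz":0}]'; python3 -m creep '[{"jaw":0,"tx":0,"ty":0,"tz":0,"rx":0,"ry":0,"rz":0},{"jaw":0,"tx":0,"ty":0,"tz":0,"rx":0,"ry":0,"rz":0}]'; python3 - <<'E'
from h import *
w=shot("wrist","w2"); print(tool())
shot("scene","s2"); shot("side","d2")
E
```

```text
t: 0.98
eef_pos: [0.4517, -0.2055, 0.2822]
orientation: [0.707, 0.707, 0.0, 0.001]
contact_force: [0.7, -0.1, 0.2]
width: 1.001
t: 1.23
eef_pos: [0.4531, -0.2039, 0.2817]
orientation: [0.707, 0.707, 0.0, 0.0]
contact_force: [-0.4, -0.2, -0.4]
width: 0.999
[[-3.67459395e-04  9.99999876e-01  3.34980857e-04  4.53446278e-01]
 [ 9.99999888e-01  3.67359201e-04  2.99114390e-04 -2.03446569e-01]
 [ 2.98991295e-04  3.35090732e-04 -9.99999899e-01  2.81659078e-01]
 [ 0.00000000e+00  0.00000000e+00  0.00000000e+00  1.00000000e+00]]
```

View pics/w2.png

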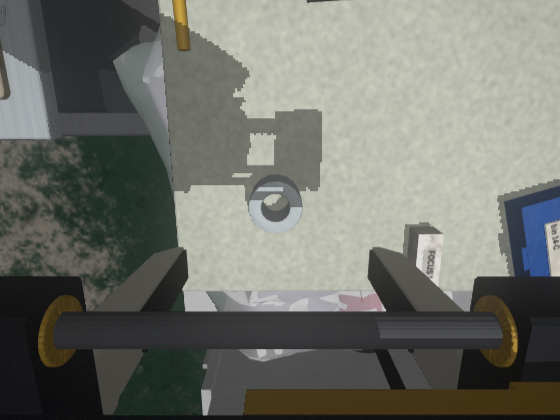

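View pics/s2.png

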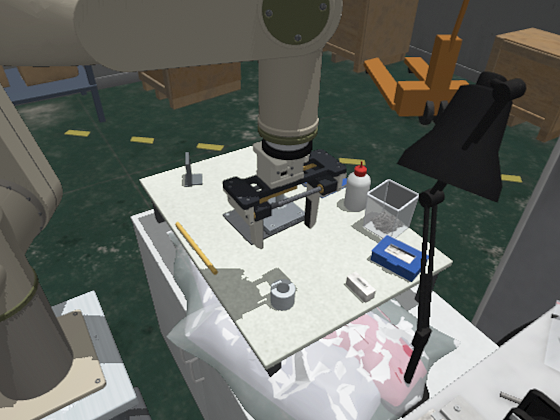

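View pics/d2.png

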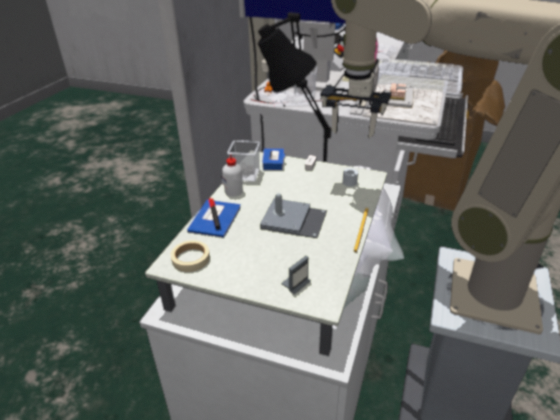

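```bash
python3 - <<'E'
from h import *
w=shot("wrist");a=shot("scene");b=shot("side")
p=w["pixels"][:,:,::-1]; cr=p[170:245,238:313]
cv2.imwrite("pics/w2c.png",cv2.resize(cr,(600,600),interpolation=cv2.INTER_NEAREST))
ims=[]
for c,(x,y,s) in ((a,(255,262,55)),(b,(330,160,40)),(a,(225,165,90)),(b,(255,185,80))):
    ims.append(cv2.resize(c["pixels"][y:y+s,x:x+s,::-1],(400,400),interpolation=cv2.INTER_CUBIC))
cv2.imwrite("pics/c3.png",cv2.resize(np.vstack([np.hstack(ims[:2]),np.hstack(ims[2:])]),(600,600)))
E
```

```text
(no output)
```

View pics/w2c.png

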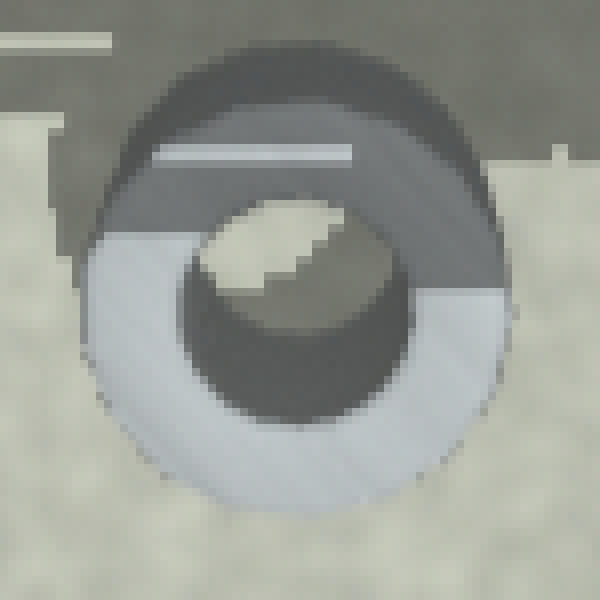

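View pics/c3.png

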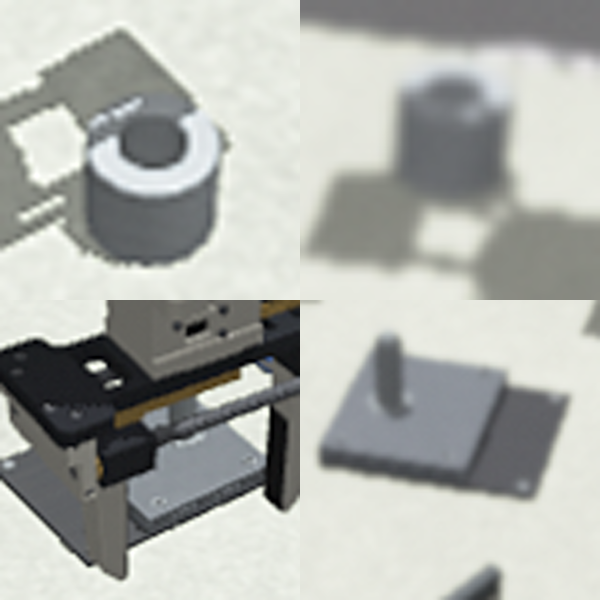

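```bash
python3 - <<'E'
from h import *
w=shot("wrist");a=shot("scene");b=shot("side")
rw,ra,rb=ray(w,274.6,208.2),ray(a,282.9,287.4),ray(b,350.2,171.8)
print(tri(rw,ra,rb),tri(rw,ra),tri(rw,rb)); print(onz(w,274.6,208.2,.18),onz(a,282.9,287.4,.18),onz(b,350.2,171.8,.18))
ps=[tool()[:3,3] for _ in range(5)];print(ps)
E
```

```text
(array([ 0.45115067, -0.20645394,  0.17861525]), [np.float64(0.0007489437408903318), np.float64(0.0011611941377374737), np.float64(0.0006476133356155604)]) (array([ 0.45113871, -0.20671375,  0.17970965]), [np.float64(0.0008062431417528176), np.float64(0.0008062431417530499)]) (array([ 0.45066038, -0.20675417,  0.1778377 ]), [np.float64(0.0002561079116188307), np.float64(0.00025610791161876804)])
[ 0.45042823 -0.20625035  0.18      ] [ 0.45175211 -0.20722518  0.18      ] [ 0.45024916 -0.20305654  0.18      ]
[array([ 0.45326279, -0.20352224,  0.2815221 ]), array([ 0.45326279, -0.20352224,  0.2815221 ]), array([ 0.45326279, -0.20352224,  0.2815221 ]), array([ 0.45326279, -0.20352224,  0.2815221 ]), array([ 0.45326279, -0.20352224,  0.2815221 ])]
```

```bash
python3 -m creep '[{"jaw":0,"tx":-0.0025,"ty":-0.0025,"tz":0.05,"rx":0,"ry":0,"rz":0},{"jaw":0,"tx":-0.0025,"ty":-0.0025,"tz":0.095,"rx":0,"ry":0,"rz":0},{"jaw":0,"tx":-0.0025,"ty":-0.0025,"tz":0.13,"rx":0,"ry":0,"rz":0},{"jaw":0,"tx":-0.0025,"ty":-0.0025,"tz":0.13,"rx":0,"ry":0,"rz":0},{"jaw":1,"tx":-0.0025,"ty":-0.0025,"tz":0.13,"rx":0,"ry":0,"rz":0}]'; python3 -m creep '[{"jaw":1,"tx":0,"ty":0,"tz":0,"rx":0,"ry":0,"rz":0},{"jaw":1,"tx":0,"ty":0,"tz":0,"rx":0,"ry":0,"rz":0},{"jaw":1,"tx":0,"ty":0,"tz":0,"rx":0,"ry":0,"rz":0},{"jaw":1,"tx":0,"ty":0,"tz":0,"rx":0,"ry":0,"rz":0}]'
```

```text
t: 2.3
eef_pos: [0.4513, -0.2068, 0.1533]
orientation: [0.707, 0.707, 0.0, 0.001]
contact_force: [0.4, -0.3, 0.3]
width: 0.935
t: 2.8
eef_pos: [0.4506, -0.2065, 0.1519]
orientation: [0.707, 0.707, 0.0, 0.0]
contact_force: [2.5, -1.7, 0.5]
width: 0.51
```

```bash
python3 -m creep '[{"jaw":1,"tx":0,"ty":0,"tz":-0.05,"rx":0,"ry":0,"rz":0},{"jaw":1,"tx":0.01,"ty":0.02,"tz":-0.1,"rx":0,"ry":0,"rz":0},{"jaw":1,"tx":0.05,"ty":0.055,"tz":-0.115,"rx":0,"ry":0,"rz":0},{"jaw":1,"tx":0.09,"ty":0.1,"tz":-0.115,"rx":0,"ry":0,"rz":0},{"jaw":1,"tx":0.13,"ty":0.13,"tz":-0.115,"rx":0,"ry":0,"rz":0}]'; python3 -m creep '[{"jaw":1,"tx":0.036,"ty":0.017,"tz":0,"rx":0,"ry":0,"rz":0},{"jaw":1,"tx":0.036,"ty":0.017,"tz":0,"rx":0,"ry":0,"rz":0},{"jaw":1,"tx":0.036,"ty":0.017,"tz":0,"rx":0,"ry":0,"rz":0}]'; python3 - <<'E'
from h import *
w=shot("wrist","w3"); print(tool()[:3,3])
a=shot("scene","s3"); b=shot("side","d3")
cv2.imwrite("pics/d3c.png",cv2.resize(b["pixels"][180:240,250:330,::-1],(800,600),interpolation=cv2.INTER_CUBIC))
cv2.imwrite("pics/s3c.png",cv2.resize(a["pixels"][165:240,215:315,::-1],(800,600),interpolation=cv2.INTER_CUBIC))
E
```

```text
t: 3.42
eef_pos: [0.582, -0.0751, 0.2668]
orientation: [0.707, 0.707, 0.0, 0.0]
contact_force: [-0.1, -0.5, -0.4]
width: 0.015
t: 3.8
eef_pos: [0.5973, -0.0407, 0.2664]
orientation: [0.707, 0.707, -0.0, -0.0]
contact_force: [-0.5, -0.3, 0.0]
width: -0.001
[ 0.59718237 -0.04128866  0.26659646]
```

View pics/w3.png

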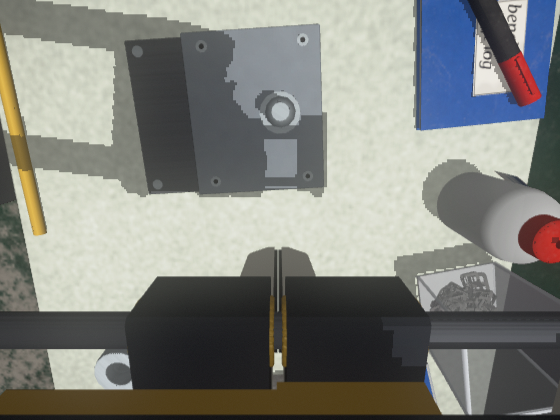

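View pics/d3c.png

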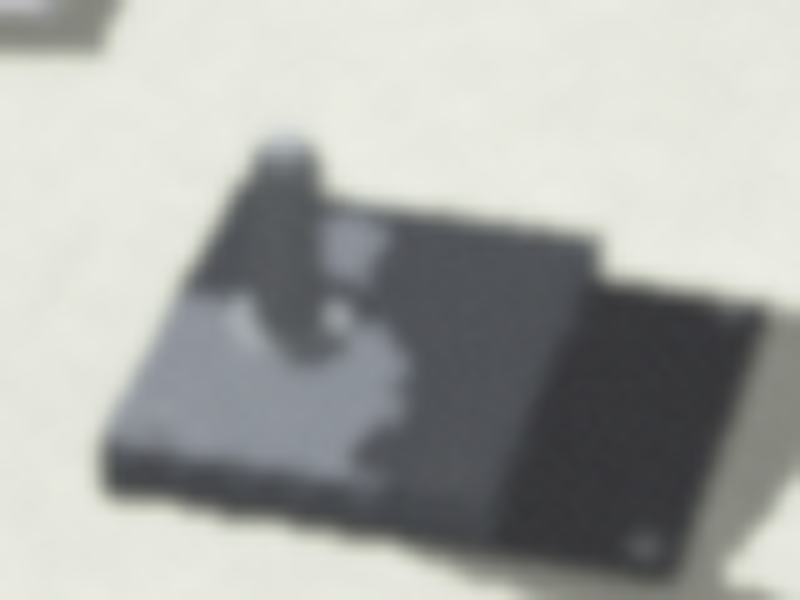

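View pics/s3c.png

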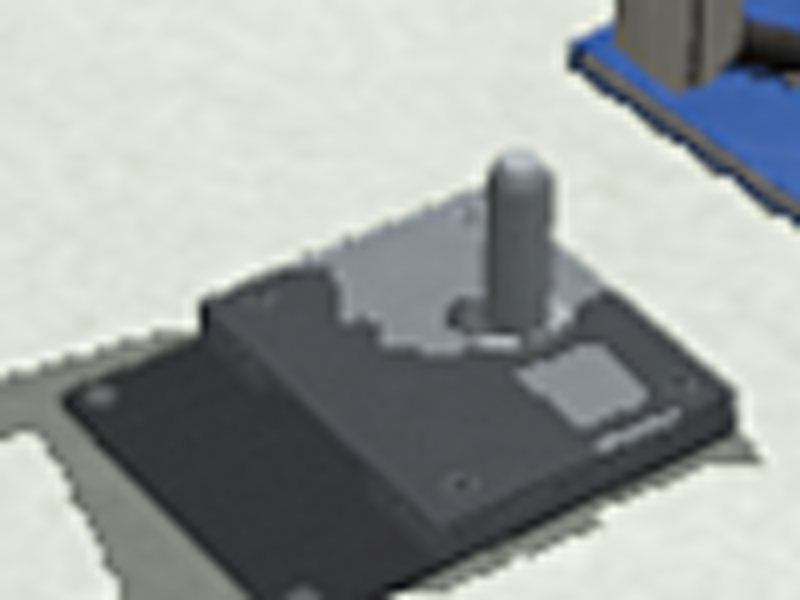

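View pics/s3.png

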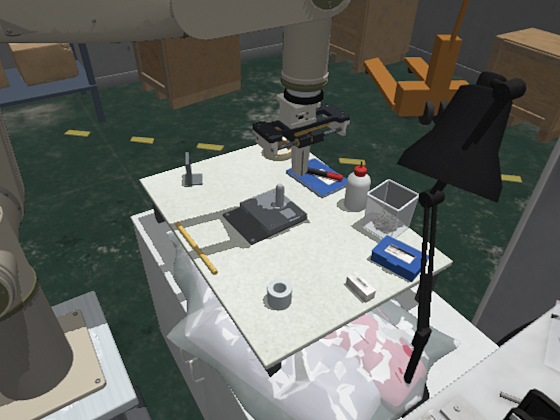

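```bash
python3 - <<'E'
from h import *
w=shot("wrist");a=shot("scene");b=shot("side")
rw,ra,rb=ray(w,280.8,111.5),ray(a,279.5,184.5),ray(b,278,194.3)
print(tri(rw,ra,rb),tri(rw,ra),tri(rw,rb)); print(onz(w,280.8,111.5,.219))
cv2.imwrite("pics/w3c.png",cv2.resize(w["pixels"][10:210,110:350,::-1],(720,600),interpolation=cv2.INTER_CUBIC))
cv2.imwrite("pics/d3s.png",cv2.resize(b["pixels"][150:200,320:380,::-1],(720,600),interpolation=cv2.INTER_CUBIC))
E
```

```text
(array([0.59872442, 0.03633006, 0.21764586]), [np.float64(0.0010037592435443803), np.float64(0.0011239242711443785), np.float64(0.0011206238012383975)]) (array([0.59854657, 0.03547173, 0.21958811]), [np.float64(0.00030700760999646814), np.float64(0.0003070076099962583)]) (array([0.59882499, 0.035353  , 0.21571216]), [np.float64(1.4717045162824398e-05), np.float64(1.4717045162779886e-05)])
[0.59880879 0.03531183 0.219     ]
```

View pics/w3c.png

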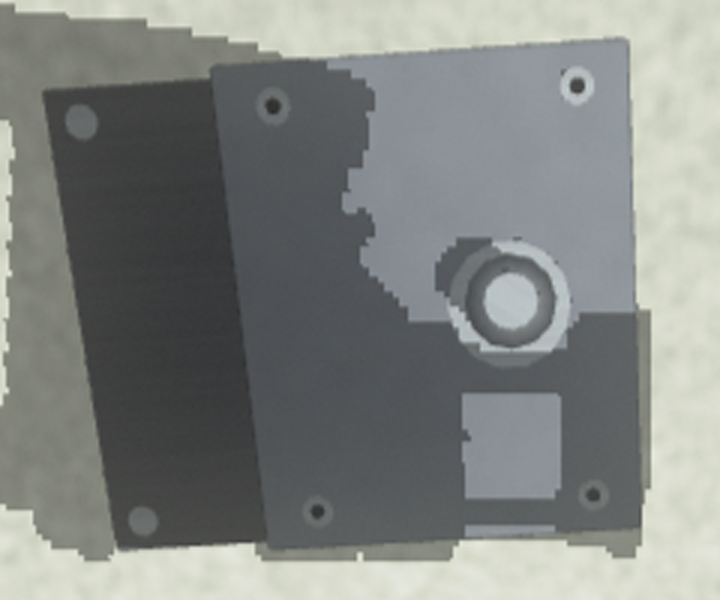

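View pics/d3s.png

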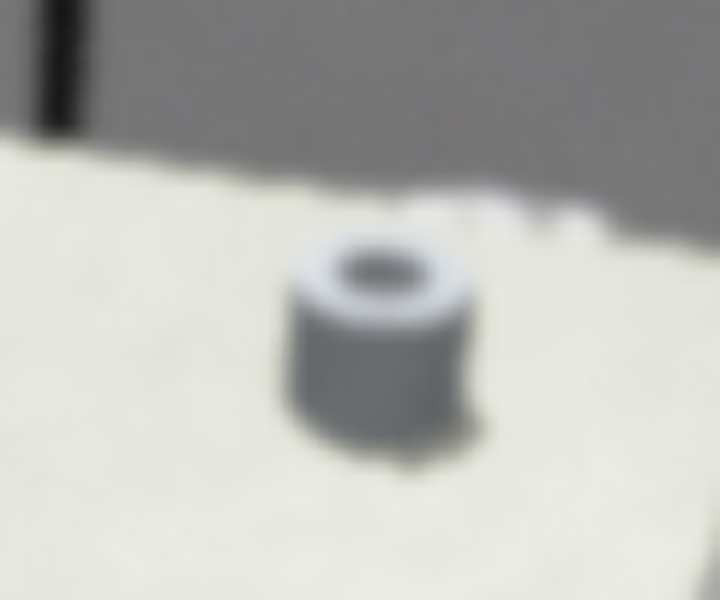

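```bash
python3 - <<'E'
from h import *
w=shot("wrist");a=shot("scene");b=shot("side")
cv2.imwrite("pics/s3s.png",cv2.resize(a["pixels"][265:320,250:310,::-1],(600,550),interpolation=cv2.INTER_CUBIC))
P=[onz(w,*p,.159) for p in [(180.5,31.8),(199.2,192.5),(319.2,22.5),(323.2,186.5)]]
print(np.round(P,4))
y=P[0]-P[1]; print("lip yaw",np.degrees(np.arctan2(-y[0],y[1])),np.linalg.norm(y)); y=P[2]-P[3];print(np.degrees(np.arctan2(-y[0],y[1])))
for i,j in((2,0),(3,1)):
  x=P[i]-P[j];print(np.degrees(np.arctan2(x[1],x[0])),np.linalg.norm(x))
print((P[0]+P[1])/2)
print(tri(ray(a,280,289.5),ray(b,351.3,172.2)))
E
```

```text
[[ 0.521   0.0963  0.159 ]
 [ 0.5281 -0.0319  0.159 ]
 [ 0.6292  0.1029  0.159 ]
 [ 0.6367 -0.0266  0.159 ]]
lip yaw 3.155820729351662 0.12839116543998094
3.333545613385747
3.477630301120744 0.10837349868053671
2.8140328041358504 0.10877588135272882
[0.52454457 0.0321892  0.159     ]
(array([ 0.44662123, -0.20631884,  0.1769313 ]), [np.float64(0.0007915754371767283), np.float64(0.0007915754371766407)])
```

View pics/s3s.png

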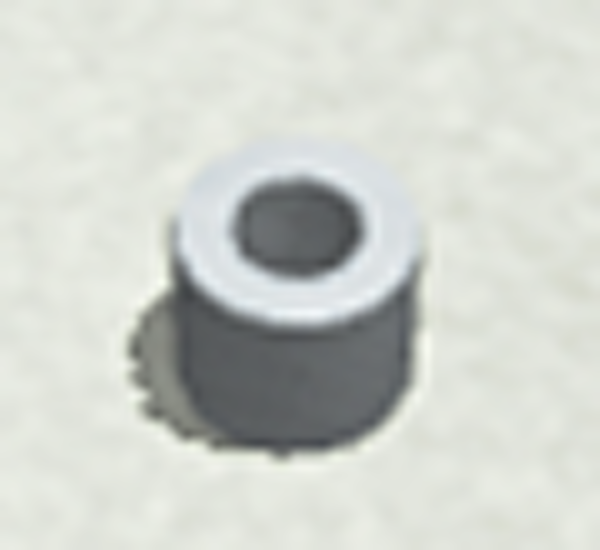

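```bash
python3 -m creep '[{"jaw":0,"tx":-0.035,"ty":-0.03,"tz":-0.015,"rx":0,"ry":0,"rz":0},{"jaw":0,"tx":-0.07,"ty":-0.06,"tz":-0.015,"rx":0,"ry":0,"rz":0},{"jaw":0,"tx":-0.11,"ty":-0.1,"tz":-0.015,"rx":0,"ry":0,"rz":0},{"jaw":0,"tx":-0.14,"ty":-0.13,"tz":-0.015,"rx":0,"ry":0,"rz":0},{"jaw":0,"tx":-0.166,"ty":-0.15,"tz":-0.015,"rx":0,"ry":0,"rz":0}]'; python3 -m creep '[{"jaw":0,"tx":0,"ty":0,"tz":0,"rx":0,"ry":0,"rz":0},{"jaw":0,"tx":0,"ty":0,"tz":0,"rx":0,"ry":0,"rz":0},{"jaw":0,"tx":0,"ty":0,"tz":0,"rx":0,"ry":0,"rz":0}]'; python3 - <<'E'
from h import *
w=shot("wrist","w4"); print(tool()[:3,3])
p=w["pixels"][:,:,::-1]; cv2.imwrite("pics/w4c.png",cv2.resize(p[170:245,238:313],(600,600),interpolation=cv2.INTER_NEAREST))
E
```

```text
t: 4.88
eef_pos: [0.4462, -0.2077, 0.282]
orientation: [0.707, 0.707, 0.0, 0.0]
contact_force: [0.5, 0.3, -0.4]
width: 0.492
t: 5.25
eef_pos: [0.4481, -0.2057, 0.2816]
orientation: [0.707, 0.708, 0.0, -0.0]
contact_force: [0.1, -0.0, 0.3]
width: 0.813
[ 0.44804752 -0.20571202  0.28156366]
```

View pics/w4c.png

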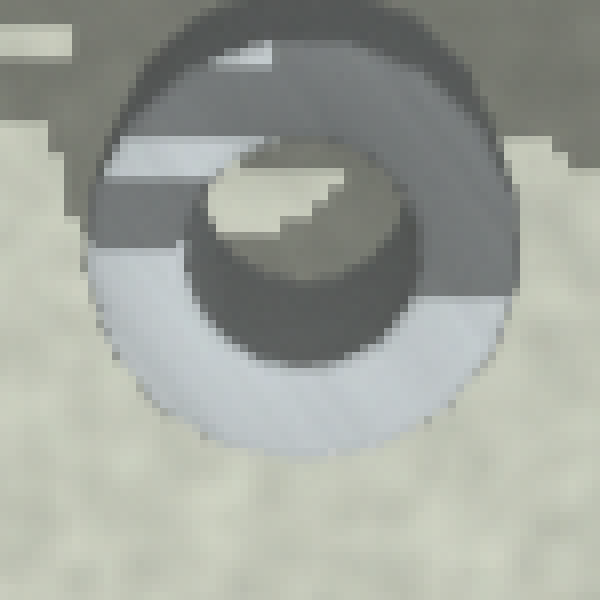

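```bash
python3 - <<'E'
from h import *
w=shot("wrist");a=shot("scene");b=shot("side");s=state()
print(s["eef_pos"],s["width"],onz(w,275.6,200.75,.18)-s["eef_pos"])
print(tri(ray(w,275.6,200.75),ray(a,279.3,287.3),ray(b,351.3,172.2)))
E
```

```text
[ 0.44783671 -0.20590064  0.28148635] 0.9744414291264617 [-0.00199335  0.00370733 -0.10148635]
(array([ 0.44632378, -0.20261857,  0.17931752]), [np.float64(0.0005476221484632992), np.float64(0.0002723119535299377), np.float64(0.0003915886303051904)])
```

```bash
python3 -m creep '[{"jaw":0,"tx":0.0037,"ty":-0.002,"tz":0.05,"rx":0,"ry":0,"rz":0},{"jaw":0,"tx":0.0037,"ty":-0.002,"tz":0.095,"rx":0,"ry":0,"rz":0},{"jaw":0.3,"tx":0.0037,"ty":-0.002,"tz":0.129,"rx":0,"ry":0,"rz":0},{"jaw":1,"tx":0.0037,"ty":-0.002,"tz":0.129,"rx":0,"ry":0,"rz":0},{"jaw":1,"tx":0.0037,"ty":-0.002,"tz":0.129,"rx":0,"ry":0,"rz":0}]'; for i in 1 2; do python3 -m creep '[{"jaw":1,"tx":0,"ty":0,"tz":0,"rx":0,"ry":0,"rz":0},{"jaw":1,"tx":0,"ty":0,"tz":0,"rx":0,"ry":0,"rz":0},{"jaw":1,"tx":0,"ty":0,"tz":0,"rx":0,"ry":0,"rz":0}]';done
```

```text
t: 6.08
eef_pos: [0.4463, -0.203, 0.1543]
orientation: [0.707, 0.707, 0.0, 0.001]
contact_force: [0.1, 0.3, 0.1]
width: 0.726
t: 6.45
eef_pos: [0.4459, -0.203, 0.1534]
orientation: [0.707, 0.707, 0.0, 0.001]
contact_force: [0.3, -0.3, -0.1]
width: 0.408
t: 6.82
eef_pos: [0.4457, -0.2029, 0.1529]
orientation: [0.707, 0.707, 0.0, 0.0]
contact_force: [-0.4, 0.2, 2.0]
width: 0.08
```

```bash
python3 - <<'E'
from h import *
w=shot("wrist","w5");a=shot("scene","s5");print(state()["width"],tool()[:3,3])
cv2.imwrite("pics/s5c.png",cv2.resize(a["pixels"][220:340,210:350,::-1],(700,600),interpolation=cv2.INTER_CUBIC))
E
```

```text
0.022283931339462805 [ 0.44538054 -0.20265148  0.15227215]
```

View pics/w5.png

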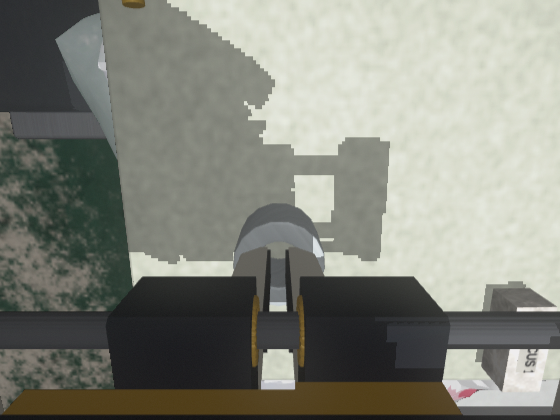

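View pics/s5c.png

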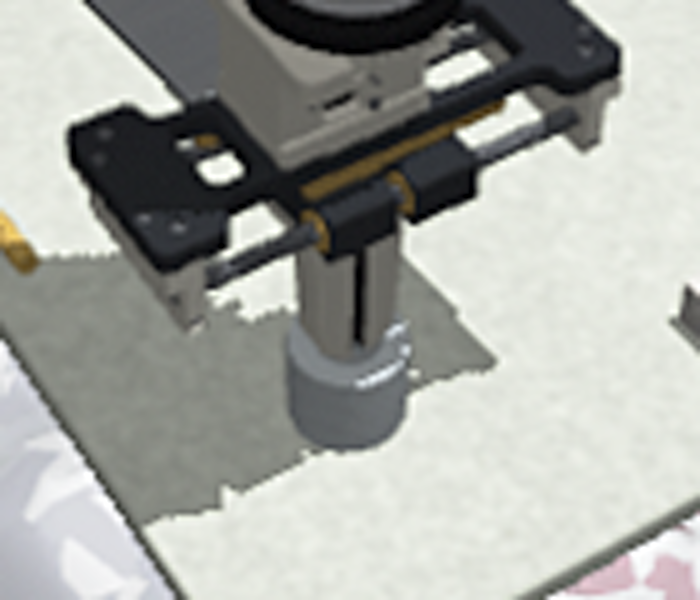

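```bash
python3 - <<'E'
from h import *
w=shot("wrist");b=shot("side")
cv2.imwrite("pics/w5c.png",cv2.resize(w["pixels"][190:310,210:350,::-1],(700,600),interpolation=cv2.INTER_CUBIC))
cv2.imwrite("pics/d5c.png",cv2.resize(b["pixels"][120:210,310:415,::-1],(700,600),interpolation=cv2.INTER_CUBIC))
E
```

```text
(no output)
```

View pics/w5c.png

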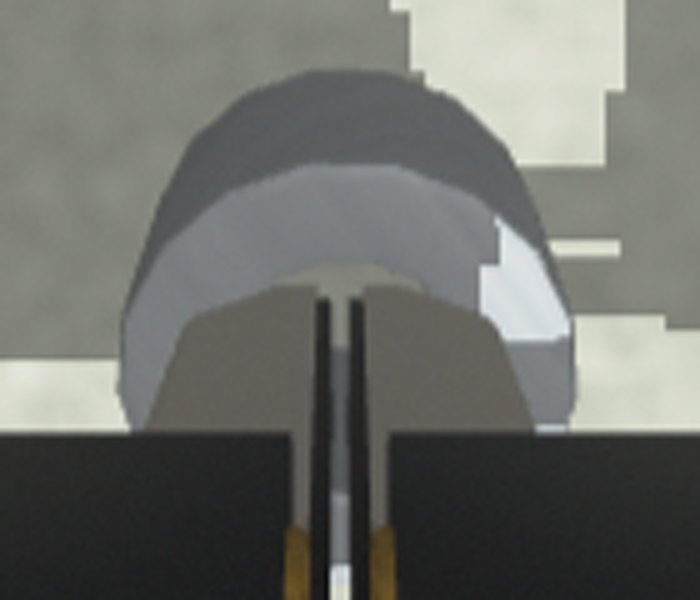

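View pics/d5c.png

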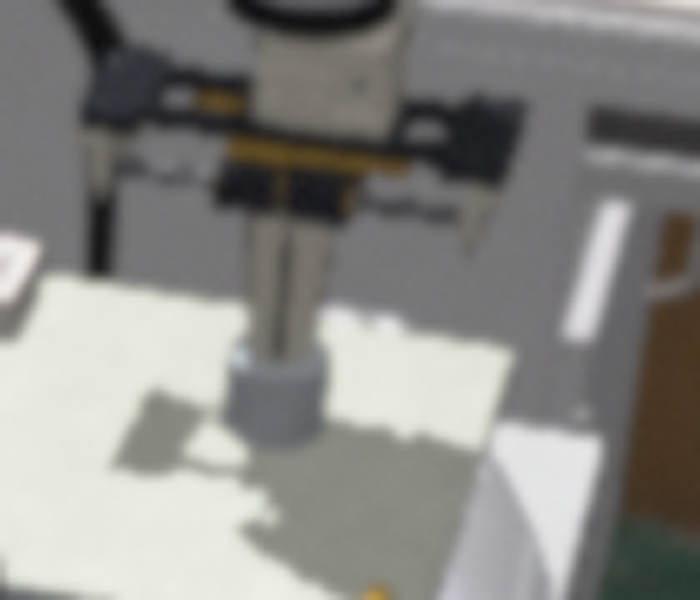

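```bash
for i in 1 2 3; do python3 -m creep '[{"jaw":1,"tx":0,"ty":0,"tz":-0.005,"rx":0,"ry":0,"rz":0},{"jaw":1,"tx":0,"ty":0,"tz":-0.01,"rx":0,"ry":0,"rz":0}]';done; python3 - <<'E'
from h import *
w=shot("wrist","w6");a=shot("scene","s6")
cv2.imwrite("pics/s6c.png",cv2.resize(np.hstack([a["pixels"][220:340,210:350,::-1],w["pixels"][190:310,210:350,::-1]]),(800,342),interpolation=cv2.INTER_CUBIC))
E
```

```text
t: 7.28
eef_pos: [0.4455, -0.2027, 0.1629]
orientation: [0.707, 0.707, -0.0, -0.0]
contact_force: [0.7, 0.0, -0.3]
width: 0.002
t: 7.52
eef_pos: [0.4456, -0.2028, 0.1732]
orientation: [0.707, 0.707, 0.0, 0.0]
contact_force: [0.3, -0.0, 0.2]
width: 0.005
t: 7.78
eef_pos: [0.4455, -0.2028, 0.183]
orientation: [0.707, 0.707, 0.0, 0.0]
contact_force: [-0.3, 0.0, 0.5]
width: 0.009
```

View pics/s6c.png

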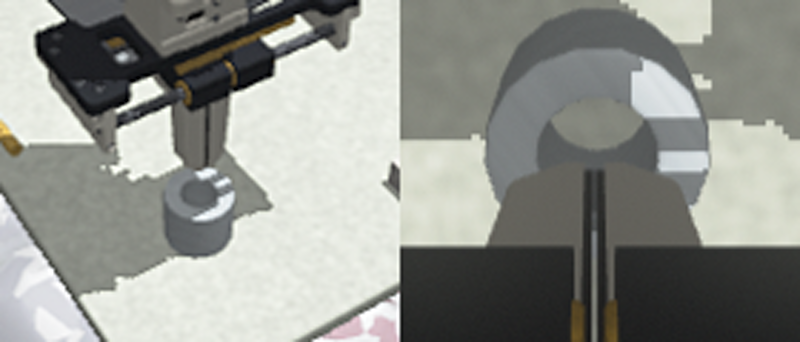

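```bash
python3 - <<'E'
from h import *
w=shot("wrist");a=shot("scene");b=shot("side")
def proj(c,P):
    q=np.linalg.inv(c["Tw"])@np.r_[P,1]; return c["cx"]+c["fx"]*q[0]/-q[2], c["cy"]-c["fy"]*q[1]/-q[2]
P=tool()[:3,3]; print(P)
for n,c,(x,y,s) in (("a",a,(240,240,80)),("b",b,(320,130,70)),("w",w,(220,190,120))):
    u,v=proj(c,P); im=cv2.resize(c["pixels"][y:y+s,x:x+s,::-1],(400,400),interpolation=cv2.INTER_CUBIC); k=400/s
    cv2.drawMarker(im,(int((u-x+.5)*k),int((v-y+.5)*k)),(0,0,255),cv2.MARKER_CROSS,14,1); cv2.imwrite(f"pics/t_{n}.png",im); print(n,u,v)
cv2.imwrite("pics/t.png",np.hstack([cv2.resize(cv2.imread(f"pics/t_{n}.png"),(266,266)) for n in "abw"]))
cv2.imwrite("pics/tab.png",np.hstack([cv2.imread(f"pics/t_{n}.png") for n in "ab"]))
E
```

```text
[ 0.4454426  -0.2027431   0.18249793]
a 278.85351719452564 286.3187240487134
b 351.7756974297292 171.40100084408846
w 277.7259200265406 245.67750828857004
```

View pics/tab.png

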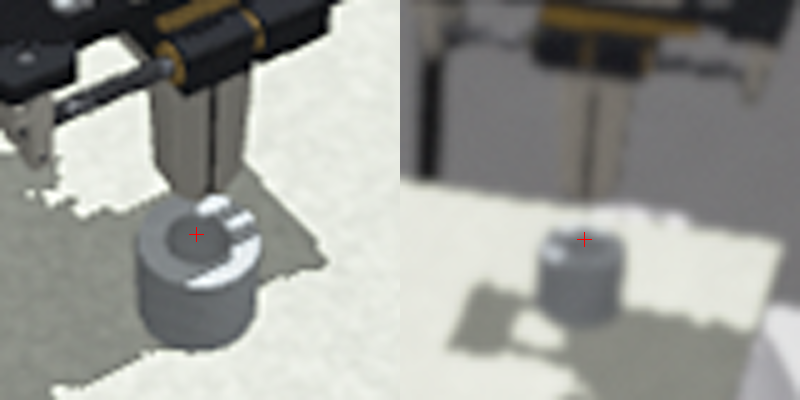

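View pics/t_w.png

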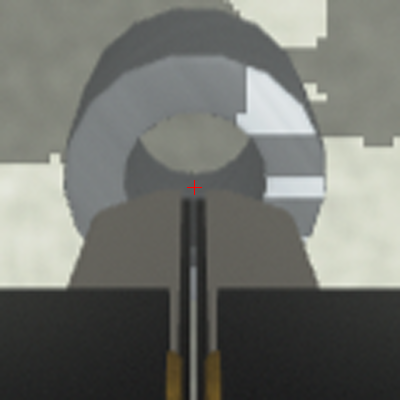

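```bash
python3 - <<'E'
from h import *
w=shot("wrist");a=shot("scene");b=shot("side")
def proj(c,P):
    q=np.linalg.inv(c["Tw"])@np.r_[P,1]; return np.round([c["cx"]+c["fx"]*q[0]/-q[2], c["cy"]-c["fy"]*q[1]/-q[2]],1)
P=tool()[:3,3]
for dz in (0,.01,.02,.03): print(dz,proj(a,P+[0,-.0075,dz]),proj(b,P+[0,.0075,dz]),proj(w,P+[0,.0075,dz]))
E
```

```text
0 [280.9 288.9] [351.3 172.6] [278.3 234.4]
0.01 [281.  285.4] [351.5 169.8] [278.4 240.2]
0.02 [281.1 281.7] [351.7 167. ] [278.4 246.7]
0.03 [281.2 278. ] [352.  164.1] [278.4 253.9]
```

```bash
for i in 1 2; do python3 -m creep '[{"jaw":0.05,"tx":0,"ty":0.0005,"tz":0,"rx":0,"ry":0,"rz":0},{"jaw":0.05,"tx":0,"ty":0.0005,"tz":0,"rx":0,"ry":0,"rz":0},{"jaw":0.05,"tx":0,"ty":0.0005,"tz":0,"rx":0,"ry":0,"rz":0},{"jaw":0.05,"tx":0,"ty":0.0005,"tz":0,"rx":0,"ry":0,"rz":0}]'; done; python3 -m creep '[{"jaw":0.05,"tx":0,"ty":0,"tz":0.02,"rx":0,"ry":0,"rz":0},{"jaw":0.05,"tx":0,"ty":0,"tz":0.035,"rx":0,"ry":0,"rz":0},{"jaw":0.05,"tx":0,"ty":0,"tz":0.035,"rx":0,"ry":0,"rz":0}]';  python3 - <<'E'
from h import *
w=shot("wrist","w7");a=shot("scene","s7")
cv2.imwrite("pics/s7c.png",cv2.resize(np.hstack([a["pixels"][220:340,210:350,::-1],w["pixels"][190:310,210:350,::-1]]),(800,342),interpolation=cv2.INTER_CUBIC))
E
```

```text
t: 8.68
eef_pos: [0.446, -0.2028, 0.1826]
orientation: [0.707, 0.707, -0.0, -0.0]
contact_force: [-0.0, 0.1, 0.2]
width: 0.384
t: 9.18
eef_pos: [0.4465, -0.2028, 0.1827]
orientation: [0.707, 0.707, -0.0, 0.0]
contact_force: [-0.3, -0.7, -0.6]
width: 0.815
t: 9.55
eef_pos: [0.4454, -0.2022, 0.146]
orientation: [0.707, 0.707, -0.0, -0.002]
contact_force: [0.4, -0.7, 0.1]
width: 0.949
```

View pics/s7c.png

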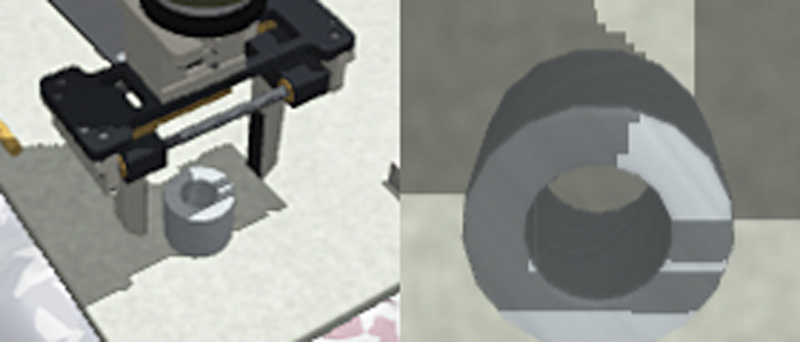

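```bash
python3 -m creep '[{"jaw":0.05,"tx":0,"ty":0,"tz":0.006,"rx":0,"ry":0,"rz":0},{"jaw":0.05,"tx":0,"ty":0,"tz":0.012,"rx":0,"ry":0,"rz":0}]';  python3 -m creep '[{"jaw":0.2,"tx":0,"ty":0,"tz":0.006,"rx":0,"ry":0,"rz":0},{"jaw":0.4,"tx":0,"ty":0,"tz":0.011,"rx":0,"ry":0,"rz":0},{"jaw":1,"tx":0,"ty":0,"tz":0.011,"rx":0,"ry":0,"rz":0},{"jaw":1,"tx":0,"ty":0,"tz":0.011,"rx":0,"ry":0,"rz":0},{"jaw":1,"tx":0,"ty":0,"tz":0.011,"rx":0,"ry":0,"rz":0}]'; python3 -m creep '[{"jaw":1,"tx":0,"ty":0,"tz":0,"rx":0,"ry":0,"rz":0},{"jaw":1,"tx":0,"ty":0,"tz":0,"rx":0,"ry":0,"rz":0},{"jaw":1,"tx":0,"ty":0,"tz":0,"rx":0,"ry":0,"rz":0},{"jaw":1,"tx":0,"ty":0,"tz":0,"rx":0,"ry":0,"rz":0}]'
```

```text
t: 9.9
eef_pos: [0.4468, -0.2029, 0.1358]
orientation: [0.707, 0.707, 0.0, 0.0]
contact_force: [0.2, 0.1, 0.3]
width: 0.95
t: 10.52
eef_pos: [0.4466, -0.2029, 0.1249]
orientation: [0.707, 0.707, 0.0, 0.0]
contact_force: [0.1, 0.9, -0.3]
width: 0.502
t: 11.02
eef_pos: [0.4467, -0.2029, 0.1249]
orientation: [0.707, 0.707, 0.0, 0.0]
contact_force: [-0.9, 0.1, 2.9]
width: 0.5
```

```bash
python3 -m creep '[{"jaw":1,"tx":0,"ty":0,"tz":-0.01,"rx":0,"ry":0,"rz":0},{"jaw":1,"tx":0,"ty":0,"tz":-0.03,"rx":0,"ry":0,"rz":0},{"jaw":1,"tx":0,"ty":0,"tz":-0.06,"rx":0,"ry":0,"rz":0},{"jaw":1,"tx":0,"ty":0,"tz":-0.09,"rx":0,"ry":0,"rz":0},{"jaw":1,"tx":0,"ty":0,"tz":-0.115,"rx":0,"ry":0,"rz":0}]'; python3 -m creep '[{"jaw":1,"tx":0.04,"ty":0.025,"tz":0,"rx":0,"ry":0,"rz":0},{"jaw":1,"tx":0.08,"ty":0.06,"tz":0,"rx":0,"ry":0,"rz":0},{"jaw":1,"tx":0.115,"ty":0.095,"tz":0,"rx":0,"ry":0,"rz":0},{"jaw":1,"tx":0.14,"ty":0.13,"tz":0,"rx":0,"ry":0,"rz":0},{"jaw":1,"tx":0.16,"ty":0.152,"tz":0,"rx":0,"ry":0,"rz":0}]';python3 -m creep '[{"jaw":1,"tx":0,"ty":0,"tz":0,"rx":0,"ry":0,"rz":0},{"jaw":1,"tx":0,"ty":0,"tz":0,"rx":0,"ry":0,"rz":0}]'; python3 - <<'E'
from h import *
w=shot("wrist","w8");a=shot("scene","s8");print(tool()[:3,3])
cv2.imwrite("pics/s8c.png",cv2.resize(a["pixels"][130:250,210:350,::-1],(700,600),interpolation=cv2.INTER_CUBIC))
E
```

```text
t: 11.65
eef_pos: [0.4465, -0.2027, 0.2412]
orientation: [0.707, 0.707, 0.0, 0.0]
contact_force: [0.1, -0.1, -2.2]
width: 0.502
t: 12.28
eef_pos: [0.5995, -0.0413, 0.2394]
orientation: [0.707, 0.707, -0.0, -0.0]
contact_force: [-0.5, 0.4, -2.2]
width: 0.501
t: 12.52
eef_pos: [0.598, -0.0431, 0.2395]
orientation: [0.707, 0.707, -0.0, -0.0]
contact_force: [-0.6, -0.2, -1.8]
width: 0.501
[ 0.59794088 -0.04359129  0.23979886]
```

View pics/w8.png

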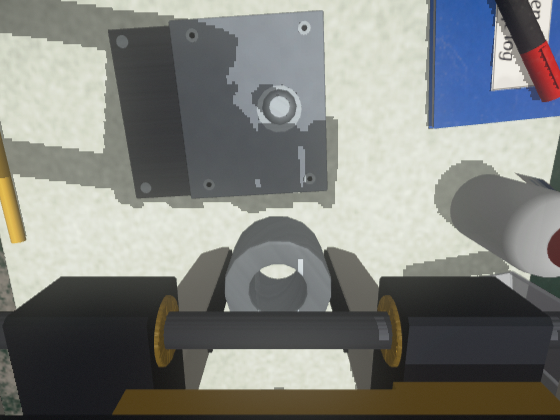

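View pics/s8c.png

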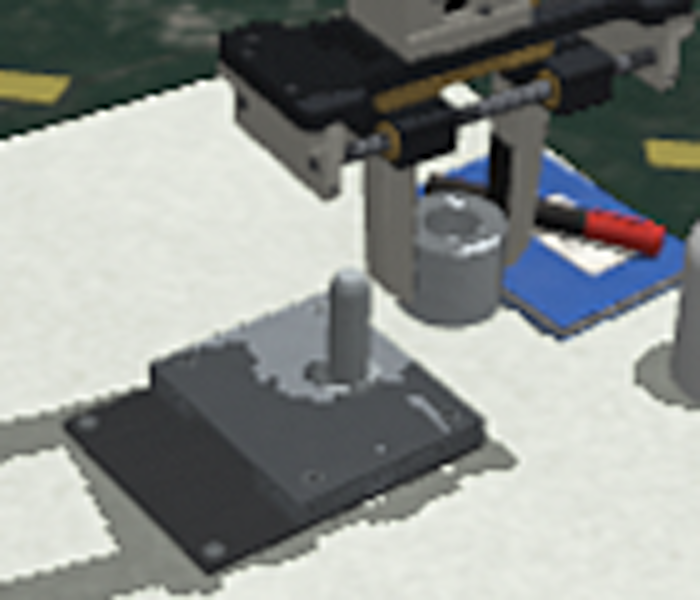

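```bash
python3 - <<'E'
from h import *
w=shot("wrist");s=state();P=s["eef_pos"];a=shot("scene")
cv2.imwrite("pics/w8c.png",cv2.resize(np.hstack([w["pixels"][80:140,240:320,::-1],w["pixels"][225:315,220:340,::-1][::1,::1][:60,:80]]),(800,300),interpolation=cv2.INTER_CUBIC))
cv2.imwrite("pics/w8d.png",cv2.resize(w["pixels"][205:315,215:345,::-1],(780,660)[:2],interpolation=cv2.INTER_CUBIC)[:600])
print(P,onz(w,279.5,106.5,.219), tri(ray(w,279.5,106.5),ray(a,279.5,184.5)))
E
```

```text
[ 0.59798518 -0.04363618  0.23991461] [0.59854184 0.03574778 0.219     ] (array([0.59847444, 0.03577929, 0.21943448]), [np.float64(7.820983212212812e-05), np.float64(7.820983212203734e-05)])
```

View pics/w8c.png

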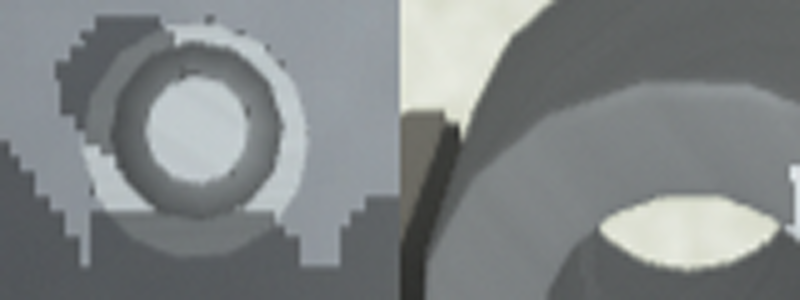

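View pics/w8d.png

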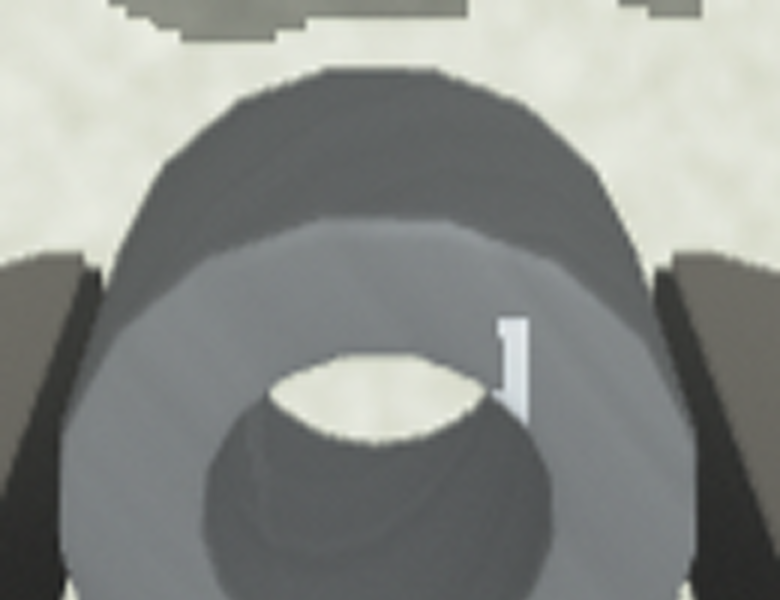

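```bash
python3 - <<'E'
from h import *
w=shot("wrist");s=state();P=s["eef_pos"];a=shot("scene")
q=onz(w,278.9,105.5,.219);print(P,q,q-P)
for dz in (.05,.0535,.057):
  o=onz(w,277.5,240.7,P[2]+dz)-P; i=onz(w,277.4,263.2,P[2]+dz)-P
  print(dz,o[:2],i[:2],"centre y",o[1]-.024,i[1]-.0125, "rim half width check")
E
```

```text
[ 0.59813242 -0.04351856  0.23997629] [0.59832207 0.03632924 0.219     ] [ 0.00018965  0.0798478  -0.02097629]
0.05 [-0.0006342   0.02180687] [-0.00067717  0.01131205] centre y -0.002193133314992997 -0.001187951741594976 rim half width check
0.0535 [-0.00063487  0.02307669] [-0.00067679  0.01283988] centre y -0.0009233053721597259 0.0003398832493741698 rim half width check
0.057 [-0.00063554  0.02434652] [-0.0006764   0.01436772] centre y 0.00034652257067355197 0.0018677182403433155 rim half width check
```

```bash
python3 -m creep '[{"jaw":1,"tx":0.03,"ty":0.0007,"tz":0,"rx":0,"ry":0,"rz":0},{"jaw":1,"tx":0.06,"ty":0.0007,"tz":0,"rx":0,"ry":0,"rz":0},{"jaw":1,"tx":0.08,"ty":0.0007,"tz":0,"rx":0,"ry":0,"rz":0},{"jaw":1,"tx":0.08,"ty":0.0007,"tz":0,"rx":0,"ry":0,"rz":0},{"jaw":1,"tx":0.08,"ty":0.0007,"tz":0,"rx":0,"ry":0,"rz":0}]'; python3 - <<'E'
from h import *
w=shot("wrist","w9");a=shot("scene","s9");print(tool()[:3,3])
b=shot("side")
cv2.imwrite("pics/s9c.png",cv2.resize(np.hstack([a["pixels"][145:235,225:330,::-1],cv2.resize(b["pixels"][160:230,240:322,::-1],(105,90))]),(800,343),interpolation=cv2.INTER_CUBIC))
E
```

```text
t: 13.45
eef_pos: [0.5992, 0.0365, 0.2397]
orientation: [0.707, 0.707, -0.0, 0.0]
contact_force: [-0.0, -0.4, -2.4]
width: 0.498
[0.59925623 0.03623988 0.23962764]
```

View pics/s9c.png

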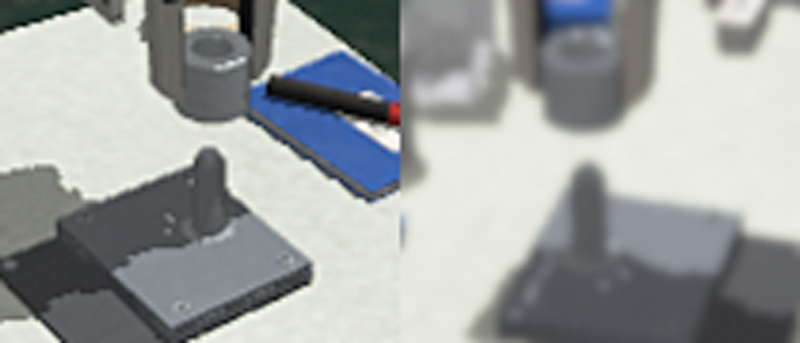

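View pics/w9.png

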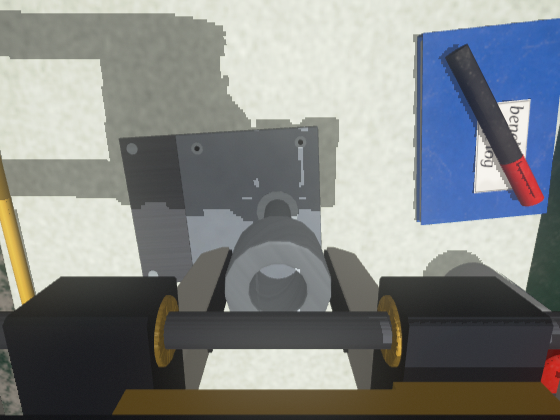

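```bash
python3 - <<'E'
from h import *
a=shot("scene");b=shot("side")
cv2.imwrite("pics/s9a.png",cv2.resize(a["pixels"][145:205,260:310,::-1],(500,600),interpolation=cv2.INTER_CUBIC))
cv2.imwrite("pics/s9b.png",cv2.resize(b["pixels"][160:220,255:305,::-1],(500,600),interpolation=cv2.INTER_CUBIC))
E
```

```text
(no output)
```

View pics/s9a.png

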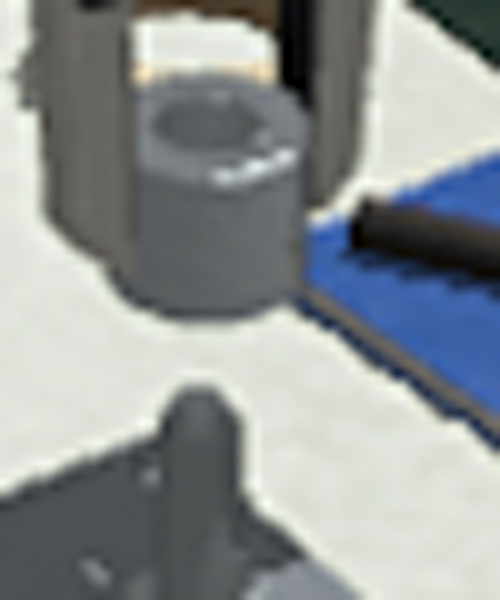

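View pics/s9b.png

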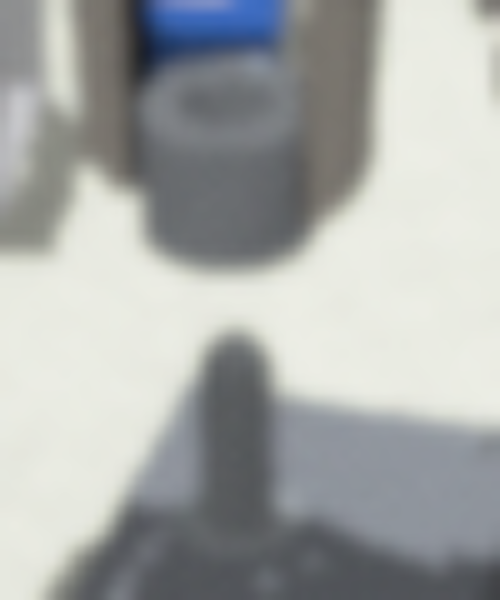

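```bash
python3 - <<'E'
from h import *
a=shot("scene");b=shot("side")
print(tri(ray(a,280.2,156.3),ray(b,277.5,169.5)))
print(tri(ray(a,279.6,184.2),ray(b,278.2,194.2)))
E
```

```text
(array([0.59874013, 0.03690329, 0.29516792]), [np.float64(0.0008546659301475012), np.float64(0.0008546659301475153)])
(array([0.59851241, 0.03730654, 0.21833236]), [np.float64(0.0012872893542169052), np.float64(0.0012872893542170481)])
```

```bash
python3 -m creep '[{"jaw":1,"tx":0,"ty":-0.0004,"tz":0.02,"rx":0,"ry":0,"rz":0},{"jaw":1,"tx":0,"ty":-0.0004,"tz":0.036,"rx":0,"ry":0,"rz":0},{"jaw":1,"tx":0,"ty":-0.0004,"tz":0.042,"rx":0,"ry":0,"rz":0},{"jaw":1,"tx":0,"ty":-0.0004,"tz":0.048,"rx":0,"ry":0,"rz":0}]'; python3 -m creep '[{"jaw":1,"tx":0,"ty":0,"tz":0.01,"rx":0,"ry":0,"rz":0},{"jaw":1,"tx":0,"ty":0,"tz":0.018,"rx":0,"ry":0,"rz":0}]'
```

```text
t: 14.3
eef_pos: [0.5986, 0.0373, 0.1909]
orientation: [0.707, 0.707, -0.0, -0.0]
contact_force: [-0.3, -0.3, -1.1]
width: 0.506
t: 14.55
eef_pos: [0.5989, 0.0372, 0.1732]
orientation: [0.707, 0.707, 0.0, 0.0]
contact_force: [1.1, -0.5, -1.0]
width: 0.502
```

```bash
python3 -m creep '[{"jaw":1,"tx":0,"ty":0,"tz":0.01,"rx":0,"ry":0,"rz":0},{"jaw":1,"tx":0,"ty":0,"tz":0.02,"rx":0,"ry":0,"rz":0},{"jaw":1,"tx":0,"ty":0,"tz":0.025,"rx":0,"ry":0,"rz":0},{"jaw":1,"tx":0,"ty":0,"tz":0.027,"rx":0,"ry":0,"rz":0},{"jaw":1,"tx":0,"ty":0,"tz":0.028,"rx":0,"ry":0,"rz":0}]'
```

```text
t: 15.18
eef_pos: [0.599, 0.0372, 0.1458]
orientation: [0.707, 0.707, 0.0, 0.0]
contact_force: [0.2, 0.4, -2.3]
width: 0.502
```

```bash
python3 -m creep '[{"jaw":1,"tx":0,"ty":0,"tz":0.001,"rx":0,"ry":0,"rz":0},{"jaw":0.25,"tx":0,"ty":0,"tz":0.001,"rx":0,"ry":0,"rz":0},{"jaw":0.25,"tx":0,"ty":0,"tz":0.001,"rx":0,"ry":0,"rz":0},{"jaw":0.25,"tx":0,"ty":0,"tz":0.001,"rx":0,"ry":0,"rz":0},{"jaw":0.25,"tx":0,"ty":0,"tz":0.0,"rx":0,"ry":0,"rz":0}]'; python3 -m creep '[{"jaw":0.25,"tx":0,"ty":0,"tz":-0.04,"rx":0,"ry":0,"rz":0},{"jaw":0.25,"tx":0,"ty":0,"tz":-0.08,"rx":0,"ry":0,"rz":0},{"jaw":0.25,"tx":0,"ty":0,"tz":-0.11,"rx":0,"ry":0,"rz":0},{"jaw":0.25,"tx":0,"ty":0,"tz":-0.13,"rx":0,"ry":0,"rz":0}]'; python3 - <<'E'
from h import *
w=shot("wrist","w10");a=shot("scene","s10");print(tool()[:3,3])
b=shot("side")
cv2.imwrite("pics/s10c.png",cv2.resize(np.hstack([a["pixels"][145:235,225:330,::-1],cv2.resize(b["pixels"][160:230,240:322,::-1],(105,90))]),(800,343),interpolation=cv2.INTER_CUBIC))
cv2.imwrite("pics/s10h.png",cv2.resize(np.hstack([a["pixels"][145:195,165:225,::-1],b["pixels"][250:300,270:330,::-1]]),(800,333),interpolation=cv2.INTER_CUBIC))
E
```

```text
t: 15.8
eef_pos: [0.5988, 0.0372, 0.1457]
orientation: [0.707, 0.707, 0.0, 0.0]
contact_force: [0.6, 0.2, 0.7]
width: 0.749
t: 16.3
eef_pos: [0.5993, 0.0372, 0.2777]
orientation: [0.707, 0.707, 0.001, 0.001]
contact_force: [-0.3, 0.1, -0.1]
width: 0.753
[0.59999229 0.03720786 0.27836825]
```

View pics/s10c.png

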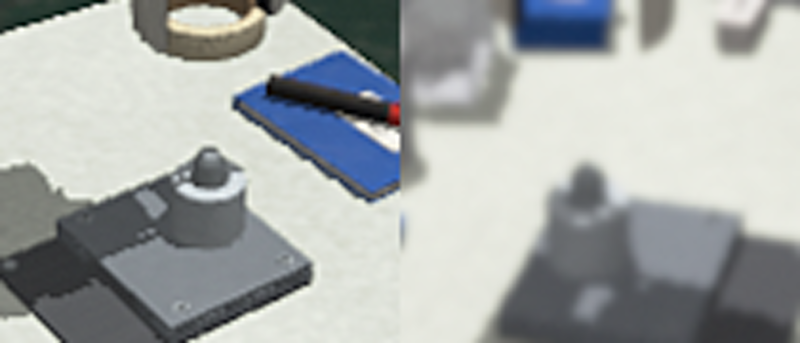

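View pics/w10.png

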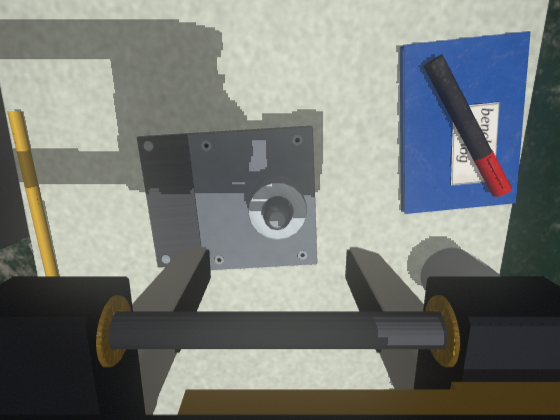

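View pics/s10h.png

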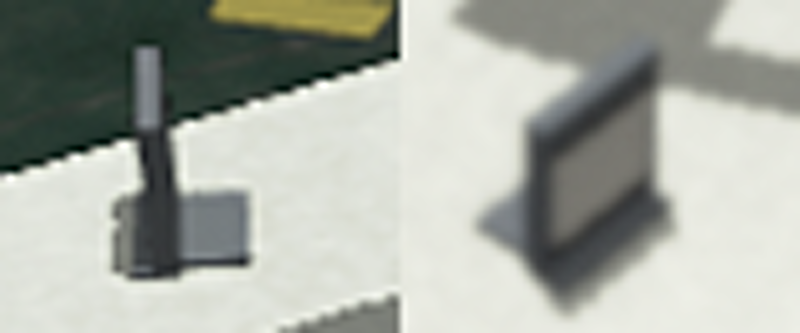

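```bash
python3 -m creep '[{"jaw":0.3,"tx":0.035,"ty":-0.027,"tz":-0.02,"rx":0,"ry":0,"rz":0},{"jaw":0.3,"tx":0.07,"ty":-0.054,"tz":-0.02,"rx":0,"ry":0,"rz":0},{"jaw":0.3,"tx":0.105,"ty":-0.08,"tz":-0.02,"rx":0,"ry":0,"rz":0},{"jaw":0.3,"tx":0.14,"ty":-0.108,"tz":-0.02,"rx":0,"ry":0,"rz":0},{"jaw":0.3,"tx":0.173,"ty":-0.134,"tz":-0.02,"rx":0,"ry":0,"rz":0}]';python3 -m creep '[{"jaw":0.3,"tx":0,"ty":0,"tz":0,"rx":0,"ry":0,"rz":0},{"jaw":0.3,"tx":0,"ty":0,"tz":0,"rx":0,"ry":0,"rz":0}]'; python3 - <<'E'
from h import *
w=shot("wrist","w11");print(tool()[:3,3])
E
```

```text
t: 17.08
eef_pos: [0.463, 0.211, 0.2933]
orientation: [0.707, 0.707, -0.001, -0.001]
contact_force: [0.4, -0.1, -0.7]
width: 0.7
t: 17.32
eef_pos: [0.4645, 0.2099, 0.2942]
orientation: [0.707, 0.707, -0.001, -0.0]
contact_force: [0.4, -0.9, -0.8]
width: 0.702
[0.46486173 0.20951629 0.2944121 ]
```

View pics/w11.png

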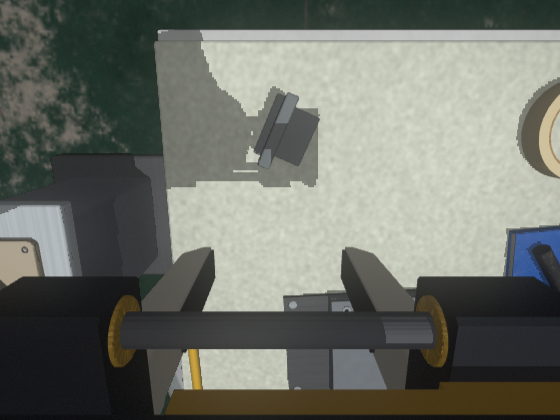

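```bash
python3 - <<'E'
from h import *
w=shot("wrist");a=shot("scene");b=shot("side")
p=w["pixels"][:,:,::-1]; cv2.imwrite("pics/w11c.png",cv2.resize(p[80:180,240:330],(540,600),interpolation=cv2.INTER_CUBIC))
E
```

```text
(no output)
```

View pics/w11c.png

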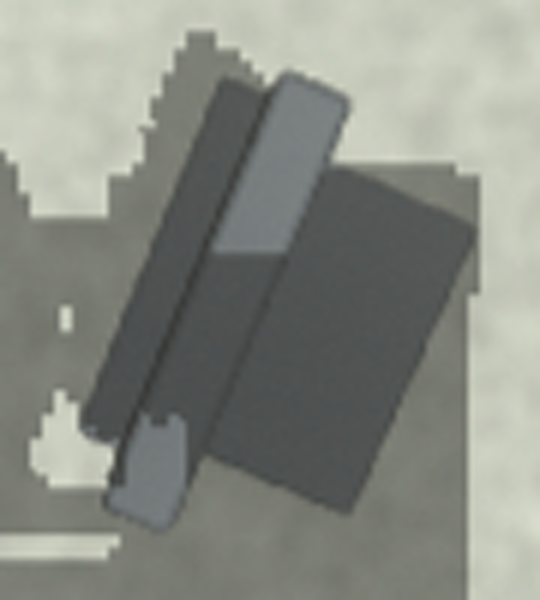

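```bash
python3 - <<'E'
from h import *
w=shot("wrist");a=shot("scene");b=shot("side");P=state()["eef_pos"]
f=lambda x,y:((x+.5)/6-.5+240,(y+.5)/6-.5+80)
print("far",tri(ray(w,*f(313,85)),ray(a,186.5,151.7),ray(b,289.7,268.2)))
print("near",tri(ray(w,*f(136,514)),ray(a,186.7,163.7),ray(b,307,257)))
C=[onz(w,*f(*q),.212)[:2] for q in [(278,72),(348,98),(105,500),(168,528)]]
print(np.round(C,4)); c=np.mean(C,0)
L=(C[0]+C[1]-C[2]-C[3])/2; print("centre",c,"len",np.linalg.norm(L),"holder yaw",np.degrees(np.arctan2(-L[0],L[1])),"thick",np.linalg.norm(C[1]-C[0]))
T=[onz(w,*f(*q),.145)[:2] for q in [(476,232),(350,515)]]; t=T[0]-T[1]
print("tongue",np.mean(T,0),np.linalg.norm(t),np.degrees(np.arctan2(-t[0],t[1])), np.mean(T,0)-c, "tcp",P,"d",c-P[:2])
E
```

```text
far (array([0.47529114, 0.29925405, 0.21196464]), [np.float64(0.00023166867741582843), np.float64(0.0002062071761216998), np.float64(0.0002196421678573778)])
near (array([0.4523804 , 0.24647883, 0.20917596]), [np.float64(0.0008960202155521148), np.float64(0.001280763445173307), np.float64(0.0015358255216600426)])
[[0.4709 0.301 ]
 [0.4797 0.2979]
 [0.4486 0.2478]
 [0.4568 0.2441]]
centre [0.46399979 0.27271834] len 0.05811694438497195 holder yaw -22.931816527387323 thick 0.009290416670618244
tongue [0.49420535 0.25914491] 0.048635569500053426 -23.270489670327812 [ 0.03020557 -0.01357343] tcp [0.46517754 0.20967034 0.29548896] d [-0.00117775  0.063048  ]
```

```bash
python3 -m creep '[{"jaw":0.4,"tx":0.02,"ty":-0.0012,"tz":0.02,"rx":0,"ry":0,"rz":0.135},{"jaw":0.4,"tx":0.04,"ty":-0.0012,"tz":0.04,"rx":0,"ry":0,"rz":0.27},{"jaw":0.4,"tx":0.063,"ty":-0.0012,"tz":0.04,"rx":0,"ry":0,"rz":0.403},{"jaw":0.4,"tx":0.063,"ty":-0.0012,"tz":0.04,"rx":0,"ry":0,"rz":0.403},{"jaw":0.4,"tx":0.063,"ty":-0.0012,"tz":0.04,"rx":0,"ry":0,"rz":0.403}]'; python3 - <<'E'
from h import *
w=shot("wrist","w12");print(tool().round(4),state()["joint_positions"])
E
```

```text
t: 18.3
eef_pos: [0.4639, 0.2727, 0.2559]
orientation: [0.834, 0.552, 0.0, 0.0]
contact_force: [0.4, 0.0, -0.1]
width: 0.6
[[ 3.907e-01  9.205e-01  6.000e-04  4.639e-01]
 [ 9.205e-01 -3.907e-01 -1.000e-04  2.726e-01]
 [ 1.000e-04  6.000e-04 -1.000e+00  2.560e-01]
 [ 0.000e+00  0.000e+00  0.000e+00  1.000e+00]] [ 4.36147460e-01 -5.61816156e-02  1.56314750e+00 -3.26689364e-04
  1.63415203e+00  8.37538039e-01]
```

View pics/w12.png

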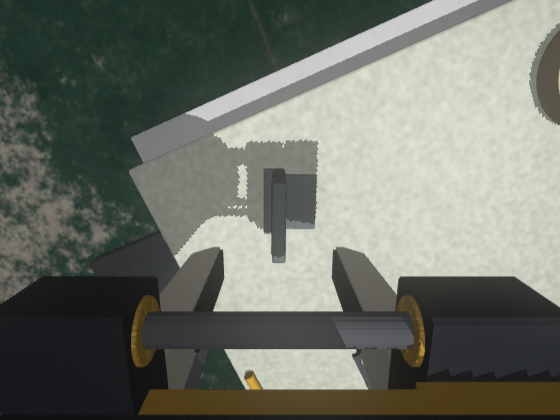

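```bash
python3 - <<'E'
from h import *
w=shot("wrist");T=tool()
p=w["pixels"][:,:,::-1]; cv2.imwrite("pics/w12c.png",cv2.resize(p[160:270,240:330],(490,599),interpolation=cv2.INTER_CUBIC))
for q in [(279,168.5),(279,262),(272,215),(286,215)]:
    print(np.round(T[:3,:3].T@(onz(w,*q,.212)-T[:3,3]),4))
E
```

```text
[0.0394 0.0001 0.044 ]
[-0.029   0.0003  0.044 ]
[ 0.0066 -0.0047  0.044 ]
[0.0066 0.0051 0.044 ]
```

View pics/w12c.png

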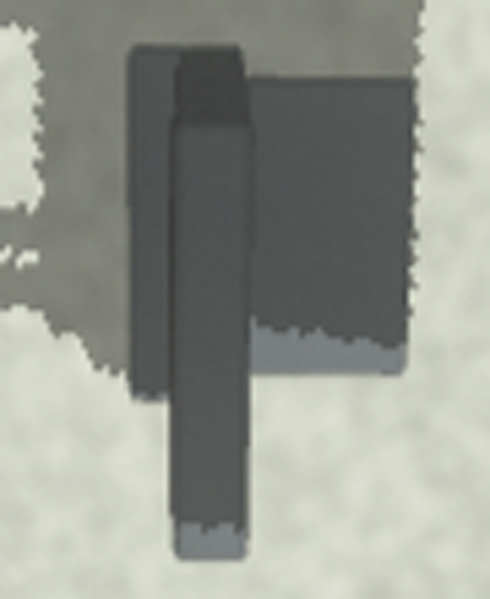

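```bash
python3 -m creep '[{"jaw":0.4,"tx":0,"ty":0,"tz":0.04,"rx":0,"ry":0,"rz":0},{"jaw":0.4,"tx":0,"ty":0,"tz":0.08,"rx":0,"ry":0,"rz":0},{"jaw":0.4,"tx":0,"ty":0,"tz":0.1,"rx":0,"ry":0,"rz":0},{"jaw":0.6,"tx":0,"ty":0,"tz":0.108,"rx":0,"ry":0,"rz":0},{"jaw":1,"tx":0,"ty":0,"tz":0.108,"rx":0,"ry":0,"rz":0}]';python3 -m creep '[{"jaw":1,"tx":0,"ty":0,"tz":0,"rx":0,"ry":0,"rz":0},{"jaw":1,"tx":0,"ty":0,"tz":0,"rx":0,"ry":0,"rz":0},{"jaw":1,"tx":0,"ty":0,"tz":0,"rx":0,"ry":0,"rz":0},{"jaw":1,"tx":0,"ty":0,"tz":0,"rx":0,"ry":0,"rz":0},{"jaw":1,"tx":0,"ty":0,"tz":0,"rx":0,"ry":0,"rz":0}]'; python3 -m creep '[{"jaw":1,"tx":0,"ty":0,"tz":0,"rx":0,"ry":0,"rz":0}]'; python3 - <<'E'
from h import *
a=shot("scene");b=shot("side");print(tool()[:3,3])
cv2.imwrite("pics/s13.png",cv2.resize(np.hstack([a["pixels"][125:195,150:240,::-1],b["pixels"][235:305,255:345,::-1]]),(800,311),interpolation=cv2.INTER_CUBIC))
E
```

```text
t: 19.02
eef_pos: [0.464, 0.2732, 0.1484]
orientation: [0.834, 0.551, 0.0, 0.0]
contact_force: [0.5, -0.3, 0.6]
width: 0.437
t: 19.65
eef_pos: [0.4639, 0.2734, 0.1482]
orientation: [0.834, 0.551, 0.0, 0.0]
contact_force: [-0.2, -0.8, 4.9]
width: 0.106
t: 19.77
eef_pos: [0.4639, 0.2734, 0.1482]
orientation: [0.834, 0.551, 0.0, 0.0]
contact_force: [-0.2, -1.0, 6.0]
width: 0.109
[0.4639377  0.27336815 0.1482008 ]
```

View pics/s13.png

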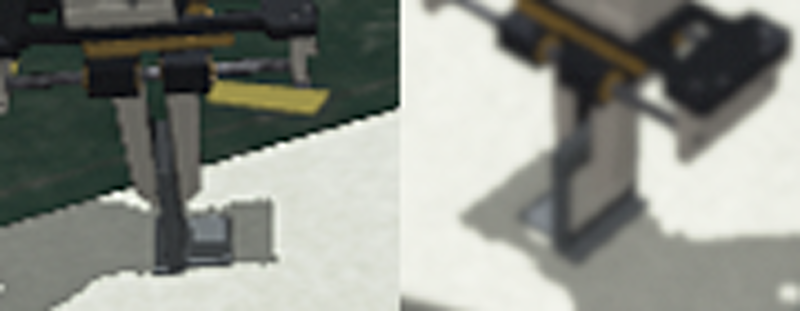

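```bash
python3 -m creep '[{"jaw":1,"tx":0,"ty":0,"tz":-0.01,"rx":0,"ry":0,"rz":0},{"jaw":1,"tx":0,"ty":0,"tz":-0.03,"rx":0,"ry":0,"rz":0},{"jaw":1,"tx":0,"ty":0,"tz":-0.05,"rx":0,"ry":0,"rz":0}]'; python3 -m creep '[{"jaw":1,"tx":-0.045,"ty":0.02,"tz":0,"rx":0,"ry":0,"rz":-0.1},{"jaw":1,"tx":-0.09,"ty":0.04,"tz":0,"rx":0,"ry":0,"rz":-0.2},{"jaw":1,"tx":-0.135,"ty":0.06,"tz":0,"rx":0,"ry":0,"rz":-0.3},{"jaw":1,"tx":-0.18,"ty":0.08,"tz":0,"rx":0,"ry":0,"rz":-0.4},{"jaw":1,"tx":-0.223,"ty":0.1,"tz":0,"rx":0,"ry":0,"rz":-0.459}]';python3 -m creep '[{"jaw":1,"tx":0,"ty":0,"tz":0,"rx":0,"ry":0,"rz":0},{"jaw":1,"tx":0,"ty":0,"tz":0,"rx":0,"ry":0,"rz":0}]'; python3 - <<'E'
from h import *
w=shot("wrist","w14");print(tool().round(4))
a=shot("scene");b=shot("side")
cv2.imwrite("pics/s14.png",cv2.resize(np.hstack([a["pixels"][145:245,200:320,::-1],b["pixels"][150:250,240:360,::-1]]),(800,333),interpolation=cv2.INTER_CUBIC))
E
```

```text
t: 20.25
eef_pos: [0.4637, 0.2733, 0.1993]
orientation: [0.834, 0.551, 0.0, 0.0]
contact_force: [0.2, -0.1, -0.0]
width: 0.105
t: 20.88
eef_pos: [0.4685, 0.0273, 0.1994]
orientation: [0.686, 0.728, 0.001, 0.001]
contact_force: [0.9, -0.4, -0.5]
width: 0.109
t: 21.12
eef_pos: [0.4685, 0.0292, 0.1987]
orientation: [0.688, 0.726, 0.001, 0.0]
contact_force: [0.5, 0.3, -1.1]
width: 0.107
[[-5.580e-02  9.984e-01  9.000e-04  4.684e-01]
 [ 9.984e-01  5.580e-02  5.000e-04  2.970e-02]
 [ 4.000e-04  1.000e-03 -1.000e+00  1.984e-01]
 [ 0.000e+00  0.000e+00  0.000e+00  1.000e+00]]
```

View pics/w14.png

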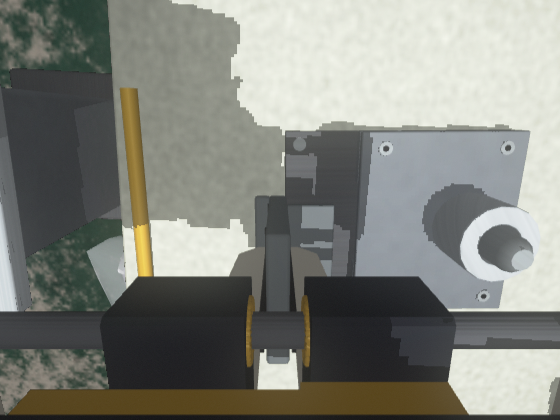

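View pics/s14.png

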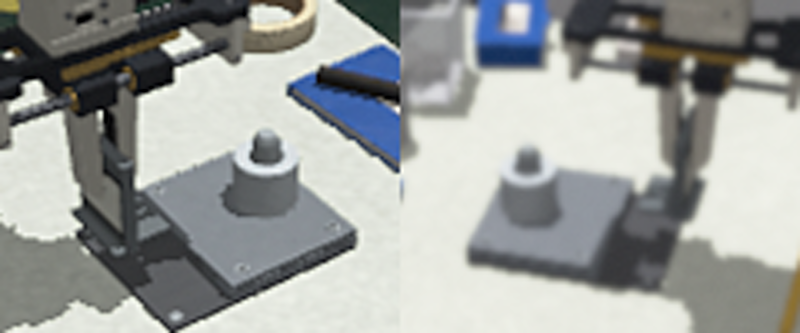

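```bash
python3 - <<'E'
from h import *
w=shot("wrist");T=tool()
p=w["pixels"][:,:,::-1]; cv2.imwrite("pics/w14c.png",cv2.resize(p[120:290,250:540],(800,469),interpolation=cv2.INTER_CUBIC))
g=lambda u,v,z:np.round(T[:3,:3].T@(onz(w,u,v,z)-T[:3,3]),4)
print("board +y front",g(370,131,.159),"back",g(529,131,.159))
print("tongue root/tip",g(303,205.5,.195),g(333,206.5,.195)); print("plate top +y", g(270,197,.262),g(288,197,.262))
print("post",g(521,257,.219))
E
```

```text
board +y front [0.0648 0.0593 0.0389] back [0.0649 0.1621 0.0389]
tongue root/tip [0.0242 0.0143 0.0029] [0.0236 0.0316 0.0029]
plate top +y [ 0.0444 -0.0033 -0.0641] [ 0.0444  0.0035 -0.0641]
post [ 0.0024  0.128  -0.0211]
```

View pics/w14c.png

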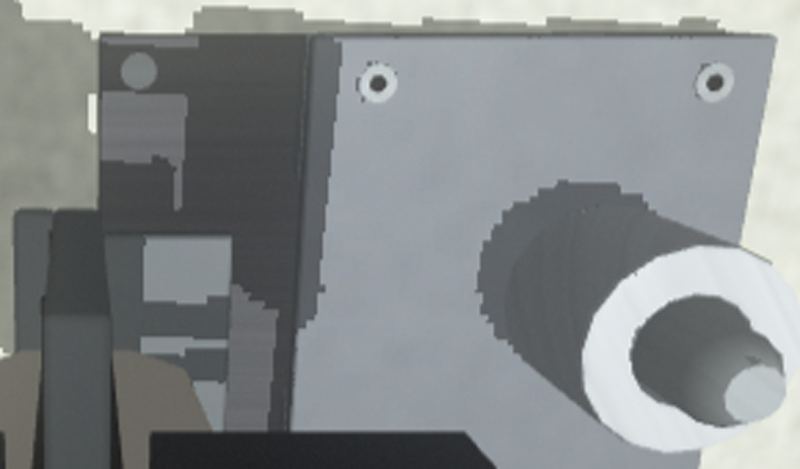

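```bash
python3 -m creep '[{"jaw":1,"tx":0.0005,"ty":0,"tz":0.02,"rx":0,"ry":0,"rz":0},{"jaw":1,"tx":0.0005,"ty":0,"tz":0.035,"rx":0,"ry":0,"rz":0},{"jaw":1,"tx":0.0005,"ty":0,"tz":0.042,"rx":0,"ry":0,"rz":0},{"jaw":1,"tx":0.0005,"ty":0,"tz":0.0435,"rx":0,"ry":0,"rz":0},{"jaw":1,"tx":0.0005,"ty":0,"tz":0.0435,"rx":0,"ry":0,"rz":0}]'; python3 - <<'E'
from h import *
w=shot("wrist","w15");print(tool().round(4))
a=shot("scene");b=shot("side")
cv2.imwrite("pics/s15.png",cv2.resize(np.hstack([a["pixels"][165:245,210:300,::-1],b["pixels"][170:250,270:360,::-1]]),(800,356),interpolation=cv2.INTER_CUBIC))
E
```

```text
t: 21.95
eef_pos: [0.4684, 0.0294, 0.1546]
orientation: [0.687, 0.727, 0.0, 0.0]
contact_force: [-0.1, 0.0, 0.2]
width: 0.107
[[-5.590e-02  9.984e-01  9.000e-04  4.685e-01]
 [ 9.984e-01  5.590e-02 -1.000e-04  2.930e-02]
 [-1.000e-04  9.000e-04 -1.000e+00  1.547e-01]
 [ 0.000e+00  0.000e+00  0.000e+00  1.000e+00]]
```

View pics/s15.png

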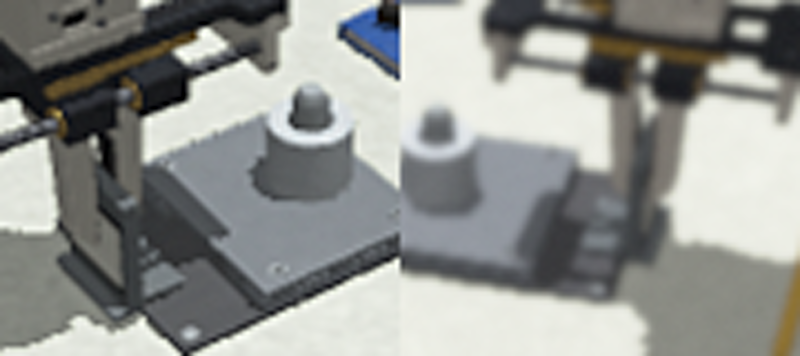

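View pics/w15.png

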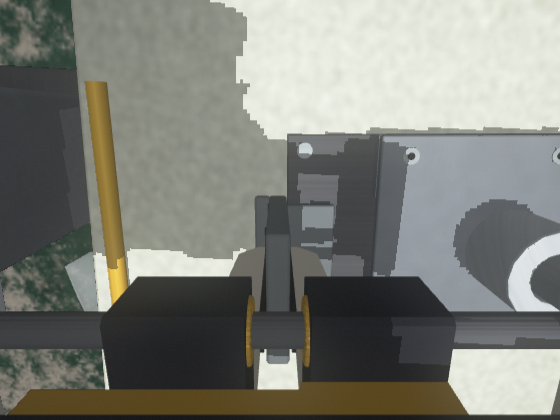

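```bash
python3 -m creep '[{"jaw":1,"tx":0.0005,"ty":0.01,"tz":0,"rx":0,"ry":0,"rz":0},{"jaw":1,"tx":0.0005,"ty":0.018,"tz":0,"rx":0,"ry":0,"rz":0},{"jaw":1,"tx":0.0005,"ty":0.024,"tz":0,"rx":0,"ry":0,"rz":0},{"jaw":1,"tx":0.0005,"ty":0.028,"tz":0,"rx":0,"ry":0,"rz":0}]'; python3 -m creep '[{"jaw":1,"tx":0,"ty":0.003,"tz":0,"rx":0,"ry":0,"rz":0},{"jaw":1,"tx":0,"ty":0.006,"tz":0,"rx":0,"ry":0,"rz":0},{"jaw":1,"tx":0,"ty":0.009,"tz":0,"rx":0,"ry":0,"rz":0}]'
```

```text
t: 22.6
eef_pos: [0.4964, 0.0315, 0.154]
orientation: [0.687, 0.727, -0.0, -0.0]
contact_force: [-0.4, -0.1, -1.4]
width: 0.105
t: 22.98
eef_pos: [0.5052, 0.0319, 0.1541]
orientation: [0.687, 0.727, -0.0, -0.0]
contact_force: [-0.8, -0.5, -0.6]
width: 0.108
```

```bash
python3 -m creep '[{"jaw":1,"tx":0,"ty":0.003,"tz":0,"rx":0,"ry":0,"rz":0},{"jaw":1,"tx":0,"ty":0.005,"tz":0,"rx":0,"ry":0,"rz":0},{"jaw":1,"tx":0,"ty":0.007,"tz":0,"rx":0,"ry":0,"rz":0}]'; python3 -m creep '[{"jaw":1,"tx":0,"ty":0.0015,"tz":0,"rx":0,"ry":0,"rz":0},{"jaw":1,"tx":0,"ty":0.003,"tz":0,"rx":0,"ry":0,"rz":0}]'
```

```text
t: 23.35
eef_pos: [0.5115, 0.0323, 0.1539]
orientation: [0.687, 0.727, -0.001, -0.001]
contact_force: [-3.5, -0.9, 0.5]
width: 0.108
t: 23.6
eef_pos: [0.5147, 0.0325, 0.1539]
orientation: [0.687, 0.727, -0.0, -0.0]
contact_force: [-5.1, -0.8, 0.9]
width: 0.106
```

Spring contact, rising from 3.5 to 5.1 N. I'll continue gently to the lip.

```bash
python3 -m creep '[{"jaw":1,"tx":0,"ty":0.001,"tz":0,"rx":0,"ry":0,"rz":0},{"jaw":1,"tx":0,"ty":0.002,"tz":0,"rx":0,"ry":0,"rz":0},{"jaw":1,"tx":0,"ty":0.003,"tz":0,"rx":0,"ry":0,"rz":0},{"jaw":1,"tx":0,"ty":0.003,"tz":0,"rx":0,"ry":0,"rz":0}]'; python3 -m creep '[{"jaw":1,"tx":0,"ty":0.0005,"tz":0,"rx":0,"ry":0,"rz":0},{"jaw":1,"tx":0,"ty":0.001,"tz":0,"rx":0,"ry":0,"rz":0}]'
```

```text
t: 24.1
eef_pos: [0.5176, 0.0326, 0.1539]
orientation: [0.687, 0.727, -0.0, -0.0]
contact_force: [-5.7, 0.5, 0.4]
width: 0.109
t: 24.35
eef_pos: [0.5185, 0.0327, 0.1539]
orientation: [0.687, 0.727, -0.0, -0.0]
contact_force: [-5.7, -0.8, -0.4]
width: 0.106
```

```bash
python3 -m creep '[{"jaw":1,"tx":0,"ty":0.0005,"tz":0,"rx":0,"ry":0,"rz":0},{"jaw":1,"tx":0,"ty":0.0005,"tz":0,"rx":0,"ry":0,"rz":0}]'; python3 -m creep '[{"jaw":1,"tx":0,"ty":0.0005,"tz":0,"rx":0,"ry":0,"rz":0},{"jaw":1,"tx":0,"ty":0.0005,"tz":0,"rx":0,"ry":0,"rz":0}]'; python3 - <<'E'
from h import *
w=shot("wrist","w16");print(state()["contact_force"],tool().round(4))
a=shot("scene");b=shot("side")
cv2.imwrite("pics/s16.png",cv2.resize(np.hstack([a["pixels"][165:245,220:310,::-1],b["pixels"][170:250,255:345,::-1]]),(800,356),interpolation=cv2.INTER_CUBIC))
E
```

```text
t: 24.6
eef_pos: [0.5189, 0.0327, 0.1539]
orientation: [0.687, 0.727, -0.001, -0.001]
contact_force: [-6.5, -1.0, 0.2]
width: 0.108
t: 24.85
eef_pos: [0.519, 0.0327, 0.1539]
orientation: [0.687, 0.727, -0.001, -0.001]
contact_force: [-7.9, -0.5, 3.0]
width: 0.106
[-8.34923822  0.14354676  3.06552106] [[-5.610e-02  9.984e-01 -2.400e-03  5.189e-01]
 [ 9.984e-01  5.610e-02 -1.000e-04  3.270e-02]
 [ 0.000e+00 -2.400e-03 -1.000e+00  1.539e-01]
 [ 0.000e+00  0.000e+00  0.000e+00  1.000e+00]]
```

View pics/s16.png

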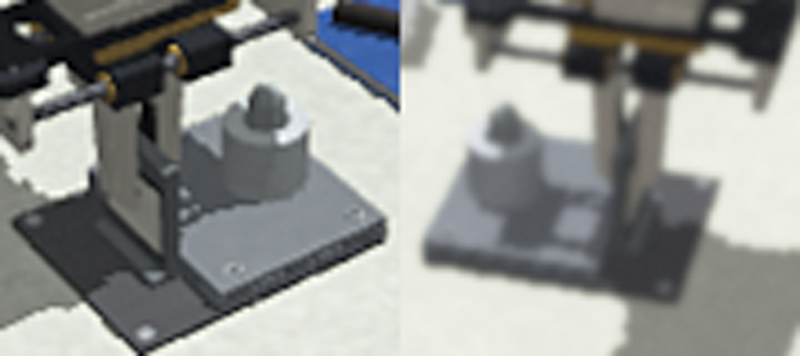

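View pics/w16.png

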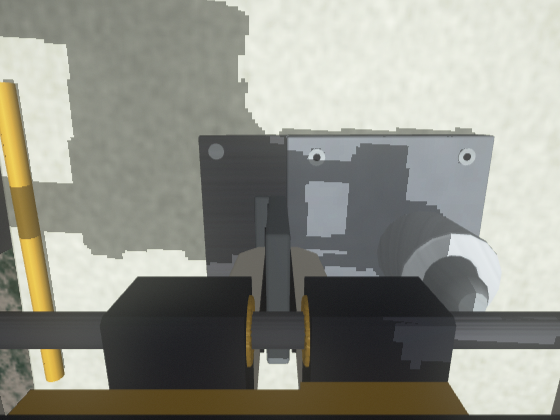

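```bash
python3 -m creep '[{"jaw":1,"tx":0,"ty":0.0006,"tz":0,"rx":0,"ry":0,"rz":0},{"jaw":1,"tx":0,"ty":0.0006,"tz":0,"rx":0,"ry":0,"rz":0},{"jaw":1,"tx":0,"ty":0.0006,"tz":0,"rx":0,"ry":0,"rz":0}]'; for i in 1 2; do python3 -m creep '[{"jaw":1,"tx":0,"ty":0,"tz":0,"rx":0,"ry":0,"rz":0},{"jaw":1,"tx":0,"ty":0,"tz":0,"rx":0,"ry":0,"rz":0},{"jaw":1,"tx":0,"ty":0,"tz":0,"rx":0,"ry":0,"rz":0},{"jaw":1,"tx":0,"ty":0,"tz":0,"rx":0,"ry":0,"rz":0}]'; done
```

```text
t: 25.38
eef_pos: [0.519, 0.0328, 0.1539]
orientation: [0.687, 0.727, -0.001, -0.001]
contact_force: [-11.3, -1.5, 3.9]
width: 0.107
t: 25.88
eef_pos: [0.519, 0.0328, 0.1539]
orientation: [0.687, 0.727, -0.001, -0.001]
contact_force: [-11.9, -0.9, 4.0]
width: 0.106
t: 26.38
eef_pos: [0.519, 0.0327, 0.1539]
orientation: [0.687, 0.727, -0.001, -0.001]
contact_force: [-11.1, -1.3, 4.8]
width: 0.109
```

```bash
python3 - <<'E'
from h import *
w=shot("wrist","w17");T=tool();a=shot("scene")
g=lambda u,v,z:np.round(T[:3,:3].T@(onz(w,u,v,z)-T[:3,3]),4)
cv2.imwrite("pics/w17c.png",cv2.resize(w["pixels"][125:275,190:400,::-1],(798,570),interpolation=cv2.INTER_CUBIC))
cv2.imwrite("pics/s17.png",cv2.resize(a["pixels"][165:245,220:310,::-1],(675,600),interpolation=cv2.INTER_CUBIC))
print(state()["contact_force"])
E
```

```text
[-11.7343794   -0.65568291   5.53627375]
```

View pics/w17c.png

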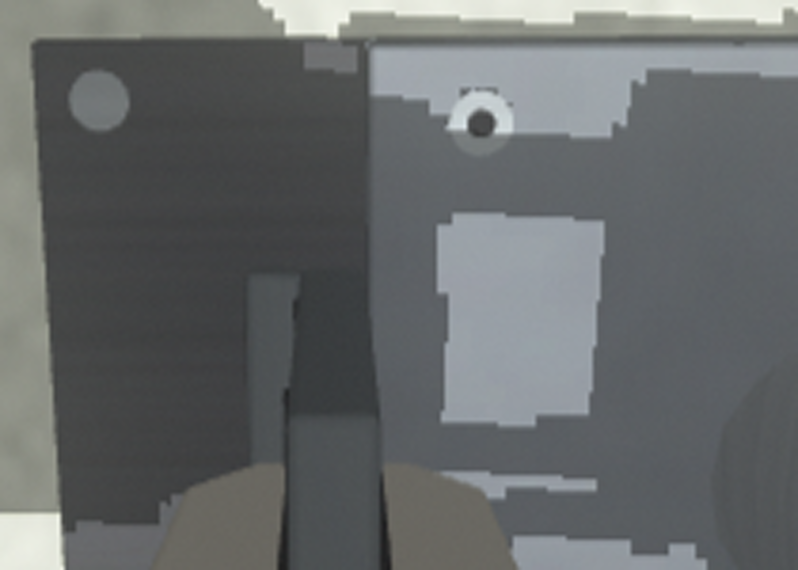

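View pics/s17.png

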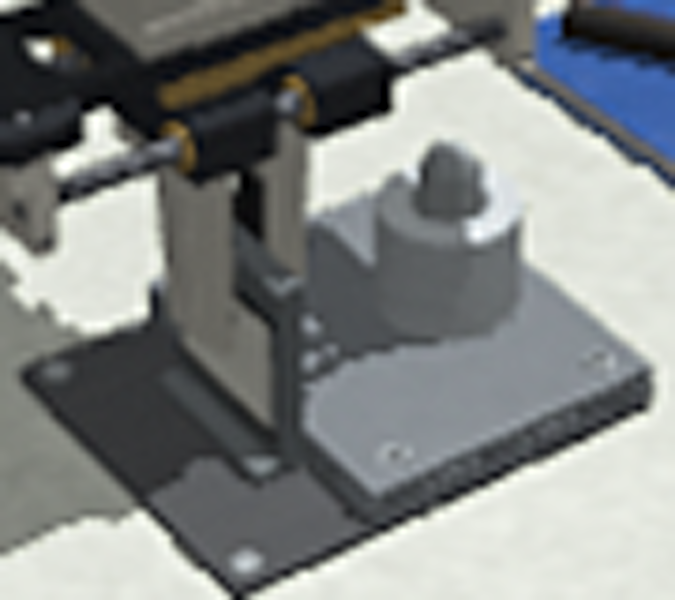

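The plate is flush against the lip, with no gap at column 370 of the wrist crop. It is square to the lip, and the sleeve is seated on the board. Handing in.

```bash
python3 -c "
from cell import job; print(job.finish_job())"
```

```text
the job is handed in; nothing more can be done
None
```

I slid the sleeve over the post and let go of it. I then pushed the label holder's tongue under the lip until the plate stopped against it, and handed in at about 26.5 s while still gripping and pushing. `finish_job()` reported no verdict.

**Last checks**
- **Sleeve:** the scene and side pictures showed it sitting on the board around the post, upright and clear of the fingers.
- **Label holder:** the plate looked flush and square against the lip, with no gap visible in the wrist picture. The TCP stopped at x = 0.519, which agrees with the home position I had worked out from the images.
- **Push:** the force was steady at about 11–12 N into the stand, plus 4–5 N vertically, for over a second. The grip opening held at about 10 mm, the plate's thickness.
- **Bystanders:** I didn't measure the tape roll, bottle or gauge block again at the end. No move went near them.

**What went wrong or disagreed**
- **Fingertips:** they end about 28 mm short of the reported TCP, not at it as the text says. My first two grasps closed at or just above the top of the sleeve. After the first one the sleeve had moved about 5 mm, still upright. I measured the offset in the scene and side views and allowed for it from then on. The wrist view gave nearer 20 mm, if the finger is as narrow as its pad.
- **Stand size:** the board measured 1–2% smaller than stated, within the camera calibration error.

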